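# Dose the washing machine with detergent tablets

## Task

Dose the washing machine for a big load: with the red scoop, not the fingers, take at least three tablets from the blue bin in one scoopful and tip them from close above into the large left (main-wash) compartment of the open dispenser drawer; the tablets are brittle, so do not let them drop hard, and spill none. Set the scoop back upright on its grey tray, push the drawer fully home, and leave the other things on the bench alone.

Things in the scene. Friction and masses are not known exactly. Their poses are not given: they have to be found in the camera images.
- tub: open-front dark-blue bin of tablets, fixed on the bench, 270 (its x) x 116 mm (y) outside, walls and floor 5 mm thick; side and far walls 60 mm high over the bench, the near (-x) end only 18 mm, the sides sloping down to it over the last 75 mm. Origin: centre of its underside; +x points away from the robot within 0.3 rad. Tablets lie flat in one layer; the 65 mm at the -x end are bare
- tub_floor (a point): middle of the bin's inner floor, 5 mm over the bench, axes as the bin's
- tray: flat grey drip tray for the scoop, fixed on the bench, 170 mm (x) by 140 mm (y), rim 10 mm high and 4 mm thick, floor 4 mm thick. Origin: centre of its underside. The bin is on the other side of the robot
- tray_floor (a point): middle of the tray's floor, 4 mm over the bench, axes as the tray's
- scoop: red flat-bottomed scoop, about 120 g. Bowl 115 (x) x 90 mm (y), walls 3 mm thick and 45 mm high, side walls falling from x = +12 mm to 14 mm high at the mouth; floor 3 mm, 1 mm at the lip. Origin: middle of the bowl's underside; +x points out of the open mouth, z up; bowl inside from x = -52 to +60 mm. It starts flat on the tray's floor, mouth away from the robot within 0.42 rad
- scoop_grip (a point): where to hold the scoop: middle of its straight bar handle, at x = -118, z = 50 mm in the scoop's frame. The handle is 20 mm wide (y: close the fingers across it) and 26 mm thick; it leaves the back wall and runs back and up at 15 degrees to its end at x = -175, z = 65 mm
- scoop_lip (a point): middle of the scoop's front edge, on the underside, at x = +60, z = 0 mm in the scoop's frame
- scoop_bowl (a point): middle of the bowl, 16 mm over the scoop's underside, axes as the scoop's
- drawer (a joint): how far the washing machine's dispenser drawer is pushed in, in m: 0 = pulled right out, 0.19 = fully home; starts 0 to 0.035 in, slides along +x of drawer_front, stays where it is left (2.5 N friction, no spring). The machine is a fixed full-size white front-loader with a black panel; its flat top is 100 mm over the bench
- drawer_front (a point): centre of the drawer's black front face, which looks to the robot: 222 mm wide, 74 mm high (10 to 84 mm over the bench), 22 mm thick. Axes: x points into the machine along the drawer's travel, y to the left, z up; x within 0.05 rad of the robot's x. When the drawer is home the face stands 23 mm ahead of the machine's front
- main_floor (a point): middle of the floor of the main-wash compartment, the large left (+y) one of the pale drawer: 179 mm (x) x 110 mm (y), floor 22 mm and walls 70 mm over the bench, 115 mm behind and 46 mm left of drawer_front, axes the same. Its far end may still be under the machine's top. To its right: softener (blue cover) and narrow prewash compartments, not used
- dosing_cup: small blue plastic cup, 62 mm across, 58 mm high; not part of the job; origin under its centre
- scrub_brush: wooden scrubbing brush with a bow handle, 110 x 52 x 64 mm high, long side along its x; not part of the job; origin under its centre
- softener_bottle: blue bottle, 62 x 95 x 198 mm high; not part of the job; origin under its centre
- spray_bottle: white spray bottle with a pink head, 68 mm across, 195 mm high; not part of the job; origin under its centre
- tablet1: domed round detergent tablet, white over turquoise, hard, brittle and smooth (friction about 0.3 on the plastic), 39 mm across, 24 mm thick, about 30 g; origin at its centre. At the start it lies flat in the bin (centre 12 mm over the bin's floor); which of the two flat faces is up does not matter
- tablet2: domed round detergent tablet, white over turquoise, hard, brittle and smooth (friction about 0.3 on the plastic), 39 mm across, 24 mm thick, about 30 g; origin at its centre. At the start it lies flat in the bin (centre 12 mm over the bin's floor); which of the two flat faces is up does not matter
- tablet3: domed round detergent tablet, white over turquoise, hard, brittle and smooth (friction about 0.3 on the plastic), 39 mm across, 24 mm thick, about 30 g; origin at its centre. At the start it lies flat in the bin (centre 12 mm over the bin's floor); which of the two flat faces is up does not matter
- tablet4: domed round detergent tablet, white over turquoise, hard, brittle and smooth (friction about 0.3 on the plastic), 39 mm across, 24 mm thick, about 30 g; origin at its centre. At the start it lies flat in the bin (centre 12 mm over the bin's floor); which of the two flat faces is up does not matter
- tablet5: domed round detergent tablet, white over turquoise, hard, brittle and smooth (friction about 0.3 on the plastic), 39 mm across, 24 mm thick, about 30 g; origin at its centre. At the start it lies flat in the bin (centre 12 mm over the bin's floor); which of the two flat faces is up does not matter
- tablet6: domed round detergent tablet, white over turquoise, hard, brittle and smooth (friction about 0.3 on the plastic), 39 mm across, 24 mm thick, about 30 g; origin at its centre. At the start it lies flat in the bin (centre 12 mm over the bin's floor); which of the two flat faces is up does not matter
- tablet7: domed round detergent tablet, white over turquoise, hard, brittle and smooth (friction about 0.3 on the plastic), 39 mm across, 24 mm thick, about 30 g; origin at its centre. At the start it lies flat in the bin (centre 12 mm over the bin's floor); which of the two flat faces is up does not matter
There are look-alikes about, which are no part of the job. What is shaped like the tablet1 but brown or green is not meant.

How it is judged:
On the way, in this order (a step that is already met when the one before it is completed fails the run):
1. at least 3 tablets lie in the scoop's bowl, lifted clear of the bin (its middle 100 mm over the bench) (height (world z) of scoop_bowl above 0.1 m and (distance between each of tablet1, tablet2, tablet3 and scoop_bowl below 0.065 m or ((distance between each of tablet1, tablet2 and scoop_bowl below 0.065 m or distance between each of tablet1, tablet3 and scoop_bowl below 0.065 m or distance between each of tablet2, tablet3 and scoop_bowl below 0.065 m) and distance between any of tablet4, tablet5, tablet6, tablet7 and scoop_bowl below 0.065 m) or (distance between any of tablet1, tablet2, tablet3 and scoop_bowl below 0.065 m and (distance between each of tablet4, tablet5 and scoop_bowl below 0.065 m or distance between each of tablet6, tablet7 and scoop_bowl below 0.065 m or distance between each of tablet4, tablet6 and scoop_bowl below 0.065 m or distance between each of tablet4, tablet7 and scoop_bowl below 0.065 m or distance between each of tablet5, tablet6 and scoop_bowl below 0.065 m or distance between each of tablet5, tablet7 and scoop_bowl below 0.065 m)) or (distance between each of tablet4, tablet5 and scoop_bowl below 0.065 m and distance between any of tablet6, tablet7 and scoop_bowl below 0.065 m) or (distance between each of tablet6, tablet7 and scoop_bowl below 0.065 m and distance between any of tablet4, tablet5 and scoop_bowl below 0.065 m))), for 0.2 s.
2. at least 3 tablets lie in the main-wash compartment, the drawer still 100 mm open or more (value of joint drawer below 0.09 m and (distance between each of tablet1, tablet2, tablet3 and main_floor below 0.095 m or ((distance between each of tablet1, tablet2 and main_floor below 0.095 m or distance between each of tablet1, tablet3 and main_floor below 0.095 m or distance between each of tablet2, tablet3 and main_floor below 0.095 m) and distance between any of tablet4, tablet5, tablet6, tablet7 and main_floor below 0.095 m) or (distance between any of tablet1, tablet2, tablet3 and main_floor below 0.095 m and (distance between each of tablet4, tablet5 and main_floor below 0.095 m or distance between each of tablet6, tablet7 and main_floor below 0.095 m or distance between each of tablet4, tablet6 and main_floor below 0.095 m or distance between each of tablet4, tablet7 and main_floor below 0.095 m or distance between each of tablet5, tablet6 and main_floor below 0.095 m or distance between each of tablet5, tablet7 and main_floor below 0.095 m)) or (distance between each of tablet4, tablet5 and main_floor below 0.095 m and distance between any of tablet6, tablet7 and main_floor below 0.095 m) or (distance between each of tablet6, tablet7 and main_floor below 0.095 m and distance between any of tablet4, tablet5 and main_floor below 0.095 m))), for 0.2 s.
At the end, for the whole second after the job is handed in: the drawer is home (within 5 mm), every tablet lies either in its main-wash compartment or in the bin, at least 3 of them out of the bin and so in the compartment; the scoop stands flat and upright on the floor of its tray (bowl inside the rim), at rest (value of joint drawer above 0.185 m and (distance between each of tablet1, tablet2, tablet3 and tub_floor above 0.17 m or ((distance between each of tablet1, tablet2 and tub_floor above 0.17 m or distance between each of tablet1, tablet3 and tub_floor above 0.17 m or distance between each of tablet2, tablet3 and tub_floor above 0.17 m) and distance between any of tablet4, tablet5, tablet6, tablet7 and tub_floor above 0.17 m) or (distance between any of tablet1, tablet2, tablet3 and tub_floor above 0.17 m and (distance between each of tablet4, tablet5 and tub_floor above 0.17 m or distance between each of tablet6, tablet7 and tub_floor above 0.17 m or distance between each of tablet4, tablet6 and tub_floor above 0.17 m or distance between each of tablet4, tablet7 and tub_floor above 0.17 m or distance between each of tablet5, tablet6 and tub_floor above 0.17 m or distance between each of tablet5, tablet7 and tub_floor above 0.17 m)) or (distance between each of tablet4, tablet5 and tub_floor above 0.17 m and distance between any of tablet6, tablet7 and tub_floor above 0.17 m) or (distance between each of tablet6, tablet7 and tub_floor above 0.17 m and distance between any of tablet4, tablet5 and tub_floor above 0.17 m)) and ((x of tablet1 in the frame of main_floor between -0.092 and 0.092 m and y of tablet1 in the frame of main_floor between -0.055 and 0.055 m and z of tablet1 in the frame of main_floor below 0.055 m) or (x of tablet1 in the frame of tub_floor between -0.13 and 0.13 m and y of tablet1 in the frame of tub_floor between -0.053 and 0.053 m and z of tablet1 in the frame of tub_floor below 0.05 m)) and ((x of tablet2 in the frame of main_floor between -0.092 and 0.092 m and y of tablet2 in the frame of main_floor between -0.055 and 0.055 m and z of tablet2 in the frame of main_floor below 0.055 m) or (x of tablet2 in the frame of tub_floor between -0.13 and 0.13 m and y of tablet2 in the frame of tub_floor between -0.053 and 0.053 m and z of tablet2 in the frame of tub_floor below 0.05 m)) and ((x of tablet3 in the frame of main_floor between -0.092 and 0.092 m and y of tablet3 in the frame of main_floor between -0.055 and 0.055 m and z of tablet3 in the frame of main_floor below 0.055 m) or (x of tablet3 in the frame of tub_floor between -0.13 and 0.13 m and y of tablet3 in the frame of tub_floor between -0.053 and 0.053 m and z of tablet3 in the frame of tub_floor below 0.05 m)) and ((x of tablet4 in the frame of main_floor between -0.092 and 0.092 m and y of tablet4 in the frame of main_floor between -0.055 and 0.055 m and z of tablet4 in the frame of main_floor below 0.055 m) or (x of tablet4 in the frame of tub_floor between -0.13 and 0.13 m and y of tablet4 in the frame of tub_floor between -0.053 and 0.053 m and z of tablet4 in the frame of tub_floor below 0.05 m)) and ((x of tablet5 in the frame of main_floor between -0.092 and 0.092 m and y of tablet5 in the frame of main_floor between -0.055 and 0.055 m and z of tablet5 in the frame of main_floor below 0.055 m) or (x of tablet5 in the frame of tub_floor between -0.13 and 0.13 m and y of tablet5 in the frame of tub_floor between -0.053 and 0.053 m and z of tablet5 in the frame of tub_floor below 0.05 m)) and ((x of tablet6 in the frame of main_floor between -0.092 and 0.092 m and y of tablet6 in the frame of main_floor between -0.055 and 0.055 m and z of tablet6 in the frame of main_floor below 0.055 m) or (x of tablet6 in the frame of tub_floor between -0.13 and 0.13 m and y of tablet6 in the frame of tub_floor between -0.053 and 0.053 m and z of tablet6 in the frame of tub_floor below 0.05 m)) and ((x of tablet7 in the frame of main_floor between -0.092 and 0.092 m and y of tablet7 in the frame of main_floor between -0.055 and 0.055 m and z of tablet7 in the frame of main_floor below 0.055 m) or (x of tablet7 in the frame of tub_floor between -0.13 and 0.13 m and y of tablet7 in the frame of tub_floor between -0.053 and 0.053 m and z of tablet7 in the frame of tub_floor below 0.05 m)) and x of scoop in the frame of tray_floor between -0.05 and 0.05 m and y of scoop in the frame of tray_floor between -0.04 and 0.04 m and z of scoop in the frame of tray_floor below 0.006 m and angle between scoop's own z axis and vertical below 0.1 rad and linear speed of scoop below 0.03 m/s); the robot touches nothing.
It fails at once if a finger touches a tablet (contact force between the fingers and tablet1 above 0.3 N or contact force between the fingers and tablet2 above 0.3 N or contact force between the fingers and tablet3 above 0.3 N or contact force between the fingers and tablet4 above 0.3 N or contact force between the fingers and tablet5 above 0.3 N or contact force between the fingers and tablet6 above 0.3 N or contact force between the fingers and tablet7 above 0.3 N).
It fails at once if a tablet falls or is thrown faster than 1.6 m/s (a drop of about 130 mm) (linear speed of any of tablet1, tablet2, tablet3, tablet4, tablet5, tablet6, tablet7 above 1.6 m/s).
It fails at once if one of the other loose things on the bench is shifted by more than 30 mm or knocked over (distance of any of dosing_cup, scrub_brush, softener_bottle, spray_bottle from where it was at the start of the episode above 0.03 m or angle between any of dosing_cup, scrub_brush, softener_bottle, spray_bottle's own z axis and vertical above 0.4 rad).
It also fails if it takes over 72 s, if anything falls off the work surface, if the arm or the gripper's body presses on something with over 40 N, if the wrist force passes 120 N, or if a joint passes its speed limit or range.

## Robot

A 6-joint arm with a two-finger parallel gripper is mounted at the origin on the work surface. World frame = base frame: x ahead of the robot, y to its left, z up, the work surface at z = 0. Lengths are in m, angles in rad, forces in N, time in s.
With the tool pointing down it reaches from about 0.35 to 0.975 m from the base axis. Payload 4.9 kg.
Tool frame: the origin (TCP) lies on the centre line of the jaws, within the pads' length; the fingertips stand 14 mm ahead of it and the grasp point (between the pads) lies 5 mm behind it; x points along the fingers, z is the direction in which the jaws open and shut, and the axes are right-handed (so a half turn about x gives the same grasp; the last joint's range is limited). The gripper opens to 85 mm and grips with 20 to 120 N. Pads are 22 mm wide; open, the fingers measure 114 mm over their backs; the gripper's body (76 mm by 85 mm) begins 54 mm behind the grasp point. The pads swing forward as they close: fully open they stand 13 mm farther back than shut.
Start: joints at [1.178, 0.053, 1.613, -0, 1.476, -0.119], TCP at [0.169, 0.602, 0.245] pointing down, gripper open.
Joint ranges: [-3.01, 3.01], [-1.01, 2.22], [0.06, 2.58], [-1.02, 4.17], [0.09, 2.62], [-3.14, 3.14]. Speed limits (rad/s): [2.57, 2.57, 3.14, 3.14, 3.14, 3.14].

## Interface

Orientations are given as a rotation vector (axis times angle).
In Python, from station import ctrl gives the robot as it stands.
- The arm moves only by the tool move_arm, never from a script. Its argument "increments" is a list that holds one entry, the list of rows, each a list of 4 numbers: the shift along the tool's x, y, z in units of 25 cm (1.0 is 25 cm), then the turn about the tool's x in units of 90 degrees (1.0 is 90 degrees). A call has 1 to 20 rows; each row shifts and turns the commanded pose from where the row before left it, along the tool's axes as they then stand; what a row does not reach is not made up. A row lasts 1/12 s, in which the tool goes at most 41.7 mm and 7.16 degrees, less where a joint would pass 70% of its speed; a pose out of reach is approached as far as the arm can. A call with a number of a shift or a turn outside -1 to 1 is refused whole. A call with a gripper value outside its range is refused whole. "gripper" is the closure, from 0 (fully open) to 1 (shut), set as the call begins (left out, the last holds). The fingers move at their own pace and stop on an object; "squeeze" is the grip in N (left out, the last holds). Time passes only in rows, so rows that do not move let the fingers close. It gives the time, the measured TCP pose, the force and the opening at its end, in the units of the state.
- ctrl.get_obs(): the state, without advancing time (a new reading comes with each control period).
- ctrl.get_image(name): name is "scene" or "top"; returns a dict with "pixels" (384x512x3 uint8, red, green, blue), "depth" (384x512 float32, m along the optical axis (not along the pixel's ray), 0 where there is no reading), "K" (3x3 intrinsics, pixels), "extrinsics" (4x4, takes a point from camera to world coordinates). Camera axes: x right, y up, looking along -z (the intrinsics and any distortion apply to the point x, -y, -z); pixel columns grow to the right and rows downward; lengths in m; the calibration is good to about 2 mm. A picture is of the moment at which its call begins.
- ctrl.finish_job(): hands the job in, once; it reports no verdict.
Trained networks look in the newest picture that a camera, given by its name, has taken for a name from the list of things; names that differ only in an ending like _2 or _b are one class to them, and where a whole thing is asked for, a point or a joint stands for the part that bears it (a point fixed in the world has none). Each returns a list of dicts, best first, with "score" (0 to 1); they miss things now and then, are a little off and sometimes report something else, mostly with a low value. They report only what shows in the picture. A call takes as long as a camera call. They do not tell look-alikes from the thing itself.
- ctrl.trace(camera, target): "region" (384x512 bool, what is visible of it) and "pixel" ([row, column] in pixels, amid what is visible of it).
The state is a dict: "t": time; "q": joint angles; "dq": joint speeds; "effort": joint torques, N m; "tool_pos": TCP position; "tool_rot": TCP orientation; "contact_force": force on the tool from outside, world axes, zero at the start; "wrist_torque": the same for the moment, N m; "opening": finger opening in m.
Only numpy, scipy, OpenCV 4.12 (cv2) and the standard library are available. Lean on these libraries where they do the work, as an engineer would, in place of code of your own. Each camera call takes 0.05 s, during which the arm holds its last target. There are 200 camera calls.

## Working session

There is one attempt and no reset: what is moved stays moved. The work goes in short steps, Python scripts to look and compute and a tool call to move; the robot and the scene stay as the last step left them, time stands still between calls to the robot, and variables do not carry over. Pictures are saved under pics/ and viewed, about 8 in all and at most 12, crops included, and the job is handed in when it is done.

Besides the shell and the picture viewer there is one more tool, called after "Request:" as name(argument=value, ...) on one line, values as JSON. move_arm: Moves the arm, as the interface text tells. Shifts and turns lie within -1 to 1; 1 stands for 25 cm of shift or 90 degrees of turn. Its arguments: {"type":"object","properties":{"increments":{"type":"array","items":{"type":"array","items":{"type":"array","items":{"type":"number","minimum":-1,"maximum":1}}}},"gripper":{"type":"number"},"squeeze":{"type":"number"}},"required":["increments"]}

```bash
mkdir -p pics; ls
cat > h.py <<'E'
import numpy as np, cv2
from station import ctrl
from scipy.spatial.transform import Rotation as R
def cloud(im):
    K=im["K"];d=im["depth"];h,w=d.shape
    v,u=np.mgrid[:h,:w]
    x=(u-K[0,2])/K[0,0]*d; y=-(v-K[1,2])/K[1,1]*d
    P=np.stack([x,y,-d],-1)@im["extrinsics"][:3,:3].T+im["extrinsics"][:3,3]
    P[d<=0]=np.nan
    return P
def save(im,n,crop=None,s=1):
    p=im["pixels"][...,::-1]
    if crop: p=p[crop[0]:crop[1],crop[2]:crop[3]]
    cv2.imwrite("pics/"+n,cv2.resize(p,None,fx=s,fy=s,interpolation=cv2.INTER_CUBIC))
E
python3 - <<'E'
from h import *
ims={c:ctrl.get_image(c) for c in("scene","top")}
np.save("top0.npy",cloud(ims["top"]));np.save("scene0.npy",cloud(ims["scene"]))
cv2.imwrite("pics/both.png",np.vstack([np.hstack([ims["scene"]["pixels"],ims["top"]["pixels"]])])[...,::-1][:, :, :])
save(ims["scene"],"s0.png",s=1.5);save(ims["top"],"t0.png",s=1.5)
for c in ims: print(c,ims[c]["K"].round(1).tolist(),ims[c]["extrinsics"].round(3).tolist())
for c in("top","scene"):
  P=cloud(ims[c])
  for n in("tub","tray","scoop","drawer","drawer_front","main_floor","tablet1","dosing_cup","scrub_brush","softener_bottle","spray_bottle"):
    for r in ctrl.trace(c,n)[:9]:
      m=r["region"]; q=P[m]; q=q[~np.isnan(q[:,0])]
      if len(q): print(c,n,round(r["score"],2),np.round(r["pixel"]),m.sum(),np.nanmedian(q,0).round(3),np.percentile(q,[2,98],axis=0).round(3).tolist())
o=ctrl.get_obs();print({k:np.round(v,3).tolist() for k,v in o.items()})
E
```

```text
pics
scene [[457.6, 0.0, 247.6], [0.0, 457.6, 191.9], [0.0, 0.0, 1.0]] [[0.796, -0.495, 0.348, 1.007], [0.606, 0.652, -0.457, -0.715], [-0.001, 0.574, 0.819, 1.353], [0.0, 0.0, 0.0, 1.0]]
top [[354.3, 0.0, 264.0], [0.0, 354.3, 186.0], [0.0, 0.0, 1.0]] [[0.022, 0.994, -0.109, 0.337], [-1.0, 0.022, -0.007, 0.006], [-0.004, 0.109, 0.994, 1.338], [0.0, 0.0, 0.0, 1.0]]
top tub 0.82 [185. 360.] 2184 [ 0.489 -0.329  0.01 ] [[0.367, -0.403, 0.001], [0.637, -0.248, 0.065]]
top tray 0.92 [186. 197.] 736 [0.479 0.27  0.006] [[0.387, 0.231, -0.0], [0.562, 0.38, 0.014]]
top scoop 0.89 [189. 180.] 1058 [0.457 0.324 0.01 ] [[0.312, 0.269, 0.002], [0.53, 0.363, 0.078]]
top drawer 0.57 [148. 289.] 3280 [ 0.635 -0.067  0.027] [[0.536, -0.167, 0.005], [0.74, 0.037, 0.088]]
top drawer_front 0.57 [146. 284.] 3219 [ 0.636 -0.068  0.027] [[0.536, -0.167, 0.017], [0.74, 0.036, 0.087]]
top drawer_front 0.28 [154. 362.] 82 [ 0.605 -0.345  0.028] [[0.588, -0.363, 0.009], [0.621, -0.328, 0.035]]
top main_floor 0.69 [144. 287.] 3144 [ 0.635 -0.068  0.027] [[0.536, -0.167, 0.018], [0.74, 0.035, 0.087]]
top main_f
[... 2781 characters left out ...]
0.413, 0.077, 0.002], [0.47, 0.136, 0.061]]
scene scrub_brush 0.62 [305. 142.] 655 [ 0.449 -0.508  0.042] [[0.393, -0.542, -0.0], [0.495, -0.471, 0.066]]
scene softener_bottle 0.88 [101. 341.] 792 [0.519 0.513 0.122] [[0.486, 0.501, 0.017], [0.54, 0.582, 0.197]]
scene spray_bottle 0.8 [351. 156.] 944 [ 0.612 -0.582  0.126] [[0.559, -0.611, 0.014], [0.631, -0.552, 0.198]]
{'t': 1.2, 'q': [1.178, 0.053, 1.613, -0.0, 1.476, -0.119], 'dq': [0.001, -0.0, -0.0, 0.0, 0.001, 0.0], 'effort': [0.0, -39.367, -37.047, 0.0, 0.0, -0.0], 'tool_pos': [0.169, 0.602, 0.245], 'tool_rot': [-1.005, 1.326, 1.005], 'contact_force': [0.135, 0.066, -0.072], 'wrist_torque': [-0.061, -0.005, -0.046], 'opening': 0.085}
```

View pics/s0.png

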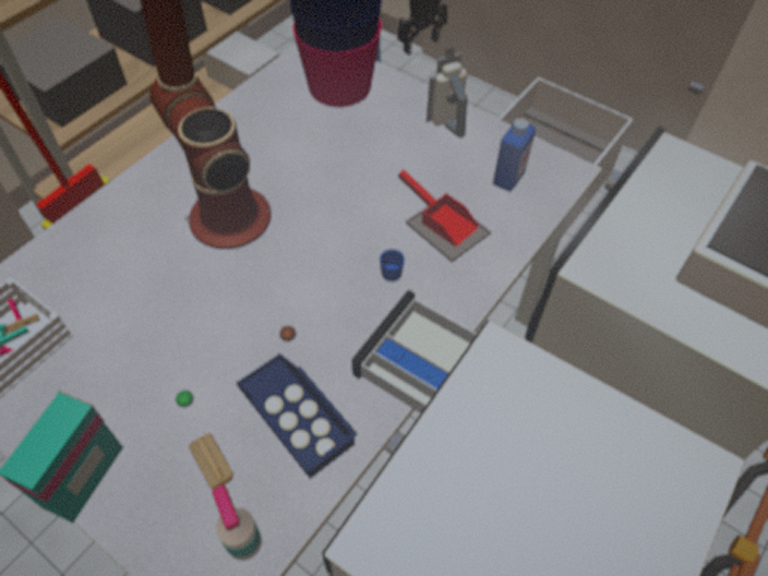

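View pics/t0.png

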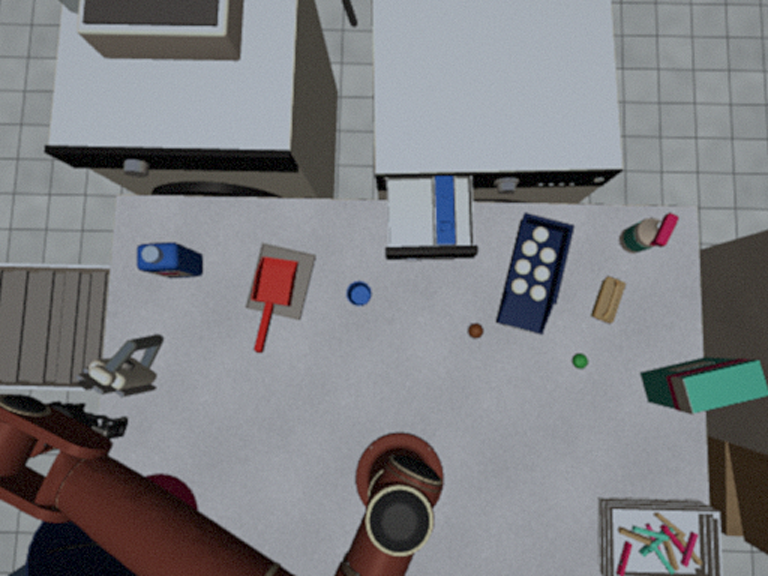

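```bash
cat > fit.py <<'E'
from h import *
def pts(n,ims):
    o=[]
    for c in ims:
        m=max(ctrl.trace(c,n),key=lambda r:r["score"])["region"].astype(np.uint8)
        q=cloud(ims[c])[m>0]; o.append(q[~np.isnan(q[:,0])])
    return np.vstack(o)
ims={c:ctrl.get_image(c) for c in("scene","top")}
def rect(q): 
    (c,s,a)=cv2.minAreaRect(q[:,:2].astype(np.float32)); return np.round(c,4),np.round(s,4),round(a,2)
t=pts("tub",ims); print("tub all",rect(t)); 
for lo,hi in((.045,.064),(.002,.064)): print("tub",lo,rect(t[(t[:,2]>lo)&(t[:,2]<hi)]))
t=pts("tray",ims); print("tray",rect(t[(t[:,2]<.02)]))
# red points
red=[];wht=[]
for c in ims:
    hsv=cv2.cvtColor(ims[c]["pixels"],cv2.COLOR_RGB2HSV);P=cloud(ims[c])
    m=((hsv[...,0]<8)|(hsv[...,0]>172))&(hsv[...,1]>150)
    m&=(abs(P[...,0]-.43)<.16)&(abs(P[...,1]-.33)<.08); red.append(P[m])
    print(c,m.sum())
    m=(hsv[...,1]<70)&(hsv[...,2]>120)&(abs(P[...,0]-.5)<.16)&(abs(P[...,1]+.33)<.1)&(P[...,2]>.018)&(P[...,2]<.037)
    n,l,st,ce=cv2.connectedComponentsWithStats(m.astype(np.uint8))
    for i in range(1,n):
        if st[i,4]>20: print(" tab",c,st[i,4],P[l==i].mean(0).round(3), ce[i].round(0))
red=np.vstack(red);np.save("red.npy",red)
# scoop fit: handle points (z>.045 above tray, far from bowl) vs axis
from scipy.optimize import minimize
def foot(p):
    x,y,a=p; d=red[:,:2]-[x,y]; u=d@[np.cos(a),np.sin(a)]; v=d@[-np.sin(a),np.cos(a)]
    # signed distance to the union of bowl rect, handle rect
    def box(u,v,cx,hx,hy): return np.hypot(np.maximum(abs(u-cx)-hx,0),np.maximum(abs(v)-hy,0))
    dist=np.minimum(box(u,v,1.25,58.75,45) if 0 else box(u,v,.00125,.05875,.045),box(u,v,-.116,.06,.01))
    # coverage: extents should be touched
    b=u>-.05
    cov=sum((np.percentile(w,98)-t)**2 for w,t in((v[b],.044),(-v[b],.044),(u,.059),(-u,.174)))
    return (np.minimum(dist,.01)**2).mean()*30+cov
best=min((minimize(foot,[.457+dx,.324,a0],method="Nelder-Mead",options=dict(xatol=1e-5,fatol=1e-12,maxiter=2000)) for a0 in(-.35,-.2,0,.2) for dx in(0,.03)),key=lambda r:r.fun)
print("scoop",best.x.round(4),best.fun)
x,y,a=best.x;u=(red[:,:2]-[x,y])@[np.cos(a),np.sin(a)]
for lo in(-.17,-.15,-.13,-.11,-.09,-.07): 
    w=red[(u>lo)&(u<lo+.02)]; v=(w[:,:2]-[x,y])@[-np.sin(a),np.cos(a)]; print(lo,len(w),np.median(v).round(4),np.percentile(w[:,2],95).round(3))
# drawer front: dark points, z .08-.088 top face
d=pts("drawer",ims); f=d[d[:,2]>.078]; print("front top",rect(f),len(f)); 
f=d[(d[:,2]>.06)&(d[:,2]<.074)]; print("walls",rect(f))
f=d[(d[:,2]>.018)&(d[:,2]<.026)]; print("floor",rect(f))
E
python3 fit.py
```

```text
tub all (array([ 0.5082, -0.3321]), array([0.1461, 0.3017]), 76.11)
tub 0.045 (array([ 0.5225, -0.327 ]), array([0.1291, 0.2365]), 76.44)
tub 0.002 (array([ 0.5076, -0.3321]), array([0.146 , 0.3005]), 76.42)
tray (array([0.4752, 0.3072]), array([0.1466, 0.1756]), 79.32)
scene 488
 tab scene 100 [ 0.474 -0.291  0.027] [195. 261.]
 tab scene 101 [ 0.459 -0.337  0.026] [182. 269.]
 tab scene 101 [ 0.523 -0.3    0.026] [205. 272.]
 tab scene 102 [ 0.507 -0.346  0.027] [192. 280.]
 tab scene 109 [ 0.57  -0.317  0.026] [213. 284.]
 tab scene 110 [ 0.553 -0.362  0.026] [200. 292.]
 tab scene 85 [ 0.602 -0.344  0.027] [216. 296.]
top 906
 tab top 76 [ 0.603 -0.343  0.028] [360. 156.]
 tab top 74 [ 0.568 -0.315  0.028] [353. 165.]
 tab top 75 [ 0.551 -0.359  0.028] [365. 170.]
 tab top 75 [ 0.521 -0.298  0.028] [348. 177.]
 tab top 76 [ 0.505 -0.344  0.028] [361. 182.]
 tab top 76 [ 0.472 -0.289  0.029] [346. 190.]
 tab top 77 [ 0.457 -0.335  0.028] [358. 195.]
scoop [ 0.4756  0.3153 -0.1033] 0.00020640433360930016
-0.17 42 0.0013 0.082
-0.15 46 -0.0006 0.077
-0.13 47 0.0014 0.073
-0.11 40 -0.0001 0.066
-0.09 49 -0.0001 0.062
-0.07 108 0.004 0.054
front top (array([ 0.633 , -0.0726]), array([0.1926, 0.2417]), 2.36) 776
walls (array([ 0.6367, -0.0642]), array([0.1981, 0.2185]), 2.3)
floor (array([ 0.6392, -0.065 ]), array([0.2084, 0.2188]), 2.49)
```

```bash
cat > fit2.py <<'E'
from h import *
from scipy.optimize import least_squares,minimize
ims={c:ctrl.get_image(c) for c in("scene","top")}
from scipy.ndimage import distance_transform_edt as edt
def proj(im,X):
    E=np.linalg.inv(im["extrinsics"]);c=X@E[:3,:3].T+E[:3,3];K=im["K"]
    return np.stack([K[0,0]*c[:,0]/-c[:,2]+K[0,2],K[1,1]*-c[:,1]/-c[:,2]+K[1,2]],1)
def sil(im,parts,pose,h0):
    x,y,a=pose;c,s=np.cos(a),np.sin(a);S=4
    m=np.zeros((384*S,512*S),np.uint8)
    for p in parts:
        q=np.c_[x+c*p[:,0]-s*p[:,1],y+s*p[:,0]+c*p[:,1],p[:,2]+h0]
        hull=cv2.convexHull(((proj(im,q)+.5)*S).astype(np.float32)).astype(np.int32)
        cv2.fillPoly(m,[hull],255)
    return cv2.resize(m,(512,384),interpolation=cv2.INTER_AREA)/255.
def box(*r): return np.array(np.meshgrid(*r)).reshape(3,-1).T
bowl=np.vstack([box([-.0575,.06],[-.045,.045],[0,.014]),box([-.0575,.012],[-.045,.045],[.045])])
w=.013*np.array([np.sin(.262),np.cos(.262)])
hd=[]
for px,pz in((-.0575,.0338),(-.175,.065)):
    for y in(-.01,.01):
        for s in(1,-1): hd.append([px-s*w[0],y,pz+s*w[1]])
scoop=[bowl,np.array(hd)]
tray=[box([-.085,.085],[-.07,.07],[0,.01])]
tub=[np.vstack([box([-.135],[-.058,.058],[0,.018]),box([-.06,.135],[-.058,.058],[0,.06])])]
tub[0]=tub[0]
def fit(name,parts,init,h0,mask,cams=("scene","top")):
    def f(p): return sum(abs(sil(ims[c],parts,p,h0)-mask[c]).sum() for c in cams)
    b=min((minimize(f,[init[0],init[1],a],method="Nelder-Mead",options=dict(initial_simplex=[[init[0],init[1],a],[init[0]+.02,init[1],a],[init[0],init[1]+.02,a],[init[0],init[1],a+.15]],xatol=2e-4,fatol=.5)) for a in init[2]),key=lambda r:r.fun)
    print(name,b.x.round(4),round(b.fun,1),[round(mask[c].sum()) for c in cams],[round(sil(ims[c],parts,b.x,h0).sum()) for c in cams]);return b.x
if __name__=="__main__":
    M={}
    for c in ims:
        for n in("scoop","tub","tray"): M[n,c]=max(ctrl.trace(c,n),key=lambda r:r["score"])["region"].astype(float)
        hsv=cv2.cvtColor(ims[c]["pixels"],cv2.COLOR_RGB2HSV);P=cloud(ims[c])
        near=M["scoop",c]; near=cv2.dilate(near,np.ones((7,7)))>0
        M["red",c]=(((hsv[...,0]<10)|(hsv[...,0]>170))&(hsv[...,1]>110)&near).astype(float)
        M["full",c]=np.maximum(M["tray",c],M["red",c]); 
    s=fit("scoop/red",scoop,(.47,.315,(-.1,-.25)),.004,{c:M["red",c] for c in ims})
    fit("scoop/net",scoop,(.47,.315,(-.1,-.25)),.004,{c:M["scoop",c] for c in ims})
    fit("scoop/red top",scoop,(.47,.315,(-.1,-.25)),.004,{c:M["red",c] for c in ims},("top",))
    t=fit("tub",tub,(.508,-.332,(-.24,)),0,{c:M["tub",c] for c in ims})
    # tray: compare union(tray,scoop)
    def f(p): return sum(abs(np.maximum(sil(ims[c],tray,p,0),M["red",c])-M["full",c]).sum() for c in ims)
    b=minimize(f,[.475,.307,-.187],method="Nelder-Mead",options=dict(initial_simplex=[[.475,.307,-.187],[.49,.307,-.187],[.475,.32,-.187],[.475,.307,-.1]]));print("tray",b.x.round(4),b.fun)
    # drawer via edges: dark face points
    for c in ims:
        P=cloud(ims[c]);g=ims[c]["pixels"].max(-1)
        m=(g<60)&(P[...,0]>.5)&(P[...,0]<.6)&(P[...,1]>-.2)&(P[...,1]<.06)&(P[...,2]>.015)&(P[...,2]<.095)
        q=P[m]; 
        for k,sel in(("face",(q[:,2]>.025)&(q[:,2]<.075)),("top",q[:,2]>.079)):
            r=q[sel]
            if len(r)>10:
                k1=np.polyfit(r[:,1],r[:,0],1);print(c,k,len(r),"slope",k1.round(4),"y",np.percentile(r[:,1],[1,50,99]).round(4),"x",np.percentile(r[:,0],[2,50,98]).round(4))
    P=cloud(ims["top"]); 
    for yy in(0.03,0.0,-.03): 
        i=np.argwhere((abs(P[...,1]-yy)<.002)&(P[...,0]>.52)&(P[...,0]<.8))
        print(yy,[(P[a,b,0].round(3),P[a,b,2].round(3)) for a,b in i[::2]][:60])
E
python3 fit2.py
```

```text
scoop/red [ 0.4708  0.319  -0.1227] 398.0 [798, 968] [1069, 1090]
scoop/net [ 0.4706  0.3169 -0.1252] 206.1 [986, 989] [1075, 1089]
scoop/red top [ 0.4711  0.3184 -0.1263] 119.8 [968] [1084]
tub [ 0.4994 -0.3215 -0.2333] 1731.9 [2643, 2078] [3280, 2598]
tray [ 0.4718  0.306  -0.2077] 419.18431372549014
scene face 28 slope [0.5408 0.6503] y [-0.1792 -0.1756 -0.1697] x [0.5487 0.5559 0.5614]
scene top 65 slope [-0.0427  0.5481] y [-0.1762 -0.0736  0.0333] x [0.5414 0.5522 0.5595]
top face 123 slope [-0.0417  0.5355] y [-0.1705 -0.0689  0.0376] x [0.5338 0.5385 0.5426]
top top 291 slope [-0.0461  0.5436] y [-0.173  -0.0692  0.0381] x [0.5364 0.5469 0.558 ]
0.03 [(np.float64(0.8), np.float64(0.102)), (np.float64(0.791), np.float64(0.104)), (np.float64(0.786), np.float64(0.099)), (np.float64(0.777), np.float64(0.102)), (np.float64(0.771), np.float64(0.099)), (np.float64(0.762), np.float64(0.102)), (np.float64(0.756), np.float64(0.101)), (np.float64(0.747), np.float64(0.104)), (np.float64(0.744), np.float64(0.102)), (np.float64(0.74), np.float64(0.103)), (np.float64(0.736), np.float64(0.10
[... 3925 characters left out ...]
), np.float64(0.022)), (np.float64(0.643), np.float64(0.023)), (np.float64(0.634), np.float64(0.025)), (np.float64(0.627), np.float64(0.022)), (np.float64(0.619), np.float64(0.024)), (np.float64(0.61), np.float64(0.032)), (np.float64(0.604), np.float64(0.022)), (np.float64(0.597), np.float64(0.018)), (np.float64(0.588), np.float64(0.027)), (np.float64(0.582), np.float64(0.019)), (np.float64(0.573), np.float64(0.027)), (np.float64(0.555), np.float64(0.086)), (np.float64(0.548), np.float64(0.086)), (np.float64(0.541), np.float64(0.083)), (np.float64(0.537), np.float64(0.06)), (np.float64(0.534), np.float64(0.031)), (np.float64(0.535), np.float64(0.001)), (np.float64(0.527), np.float64(0.001))]
```

```bash
cat > plan.py <<'E'
from h import *
import sys
# usage: plan(target xyz, yaw or None, n)  yaw = world heading of scoop x, jaws across it
def plan(p,yaw=None,n=None,flip=None,start=None):
    o=ctrl.get_obs(); A=R.from_rotvec(o["tool_rot"]); a=np.array(o["tool_pos"]) if start is None else np.array(start)
    M=A.as_matrix(); zy=np.arctan2(M[1,2],M[0,2]) # heading of tool z
    turn=0.
    if yaw is not None:
        t=(yaw+np.pi/2-zy+np.pi/2)%np.pi-np.pi/2
        turn=-t  # x points down
    d=np.array(p)-a
    if n is None: n=max(int(np.ceil(np.linalg.norm(d)/.035)),int(np.ceil(abs(turn)/np.radians(6.5))),1)
    T=round(turn/n/(np.pi/2),3); rows=[];B=A;pos=a.copy()
    for i in range(n):
        w=(a+d*(i+1)/n)-pos
        r=np.round(B.inv().apply(w)/.25,3); pos=pos+B.apply(r*.25); rows.append(r.tolist()+[T]); B=B*R.from_rotvec([T*np.pi/2,0,0])
    M=B.as_matrix()
    print("n",n,"tool x",M[:,0].round(3),"zhead",np.arctan2(M[1,2],M[0,2]).round(3),"end",pos.round(4))
    print(str(rows).replace(" ","").replace(",0.0]",",0]").replace("0.0,","0,"))
E
python3 - <<'E'
from plan import *
o=ctrl.get_obs();print(R.from_rotvec(o["tool_rot"]).as_matrix().round(3).tolist(),o["t"])
a=-.124; g=np.array([.471,.3165])-.135*np.array([np.cos(a),np.sin(a)]);print(g)
plan([g[0],g[1],.14],a)
E
```

```text
[[0.0, -0.963, 0.27], [0.0, 0.27, 0.963], [-1.0, -0.0, 0.0]] 2.0
[0.33703655 0.33319713]
n 10 tool x [ 0.  0. -1.] zhead 1.454 end [0.337  0.3333 0.1401]
[[0.042,-0.094,-0.085,np.float64(-0.01)],[0.042,-0.092,-0.087,np.float64(-0.01)],[0.042,-0.091,-0.088,np.float64(-0.01)],[0.042,-0.09,-0.09,np.float64(-0.01)],[0.043,-0.088,-0.091,np.float64(-0.01)],[0.042,-0.087,-0.092,np.float64(-0.01)],[0.042,-0.085,-0.094,np.float64(-0.01)],[0.042,-0.084,-0.095,np.float64(-0.01)],[0.042,-0.082,-0.096,np.float64(-0.01)],[0.042,-0.081,-0.097,np.float64(-0.01)]]
```

Request:
move_arm(increments=[[[0.042, -0.094, -0.085, -0.01], [0.042, -0.092, -0.087, -0.01], [0.042, -0.091, -0.088, -0.01], [0.042, -0.09, -0.09, -0.01], [0.043, -0.088, -0.091, -0.01], [0.042, -0.087, -0.092, -0.01], [0.042, -0.085, -0.094, -0.01], [0.042, -0.084, -0.095, -0.01], [0.042, -0.082, -0.096, -0.01], [0.042, -0.081, -0.098, -0.01], [0.11, 0, 0, 0], [0.11, 0, 0, 0], [0.08, 0, 0, 0], [0.044, 0, 0, 0], [0, 0, 0, 0]]], gripper=0, squeeze=20)

```text
t: 3.25
tool_pos: [0.3352, 0.3317, 0.0513]
tool_rot: [-1.123, 1.268, 1.124]
contact_force: [-0.0, -0.2, -0.0]
opening: 0.0858
```

Request:
move_arm(increments=[[[0, 0, 0, 0], [0, 0, 0, 0], [0, 0, 0, 0], [0, 0, 0, 0], [0, 0, 0, 0], [0, 0, 0, 0], [0, 0, 0, 0], [0, 0, 0, 0], [0, 0, 0, 0]]], gripper=1, squeeze=20)

```text
t: 4.0
tool_pos: [0.3372, 0.3335, 0.0546]
tool_rot: [-1.123, 1.261, 1.123]
contact_force: [-1.8, 0.9, 3.0]
opening: 0.0198
```

Request:
move_arm(increments=[[[-0.02, -0.007, 0, 0], [-0.02, -0.007, 0, 0], [-0.02, -0.008, 0, 0], [-0.02, -0.008, 0, 0], [-0.02, -0.008, 0, 0], [-0.02, -0.008, 0, 0], [-0.02, -0.008, 0, 0], [-0.02, -0.008, 0, 0], [0, 0, 0, 0], [0, 0, 0, 0]]])

```text
t: 4.83
tool_pos: [0.3527, 0.3314, 0.0946]
tool_rot: [-1.123, 1.261, 1.122]
contact_force: [-0.8, -0.1, -1.5]
opening: 0.0198
```

Run:
```python
from h import *
im=ctrl.get_image("scene");save(im,"s1.png",(60,260,180,400),3)
o=ctrl.get_obs();print({k:np.round(o[k],4).tolist() for k in("t","tool_pos","contact_force","wrist_torque","opening")})
P=cloud(im);m=max(ctrl.trace("scene","scoop"),key=lambda r:r["score"])["region"];q=P[m];q=q[~np.isnan(q[:,0])]
u=(q[:,:2]-[.471,.317])@[np.cos(-.124),np.sin(-.124)]
for lo in np.arange(-.17,.09,.02):
    w=q[(u>lo)&(u<lo+.02)]
    if len(w)>3: print(round(lo,2),len(w),np.percentile(w[:,2],[5,50,95]).round(3))
```

```text
{'t': 4.8833, 'tool_pos': [0.3524, 0.3312, 0.094], 'contact_force': [0.0574, 0.2057, -0.9675], 'wrist_torque': [-0.0186, 0.1457, 0.0346], 'opening': 0.0198}
-0.17 10 [-0.004  0.001  0.005]
-0.15 11 [-0.004 -0.     0.005]
-0.13 21 [-0.005  0.106  0.112]
-0.11 51 [0.001 0.101 0.113]
-0.09 39 [0.079 0.095 0.104]
-0.07 39 [0.074 0.091 0.097]
-0.05 169 [0.044 0.07  0.091]
-0.03 132 [0.04  0.052 0.087]
-0.01 135 [0.041 0.054 0.085]
0.01 145 [0.04  0.051 0.083]
0.03 129 [0.041 0.049 0.078]
0.05 130 [0.04  0.046 0.062]
0.07 13 [0.041 0.047 0.06 ]
```

Request:
move_arm(increments=[[[0, 0, 0, 0], [0, 0, 0, 0], [0, 0, 0, 0]]], gripper=0.8)

```text
t: 5.18
tool_pos: [0.3521, 0.3312, 0.0937]
tool_rot: [-1.123, 1.263, 1.123]
contact_force: [-0.3, -0.3, -1.5]
opening: 0.0195
```

Request:
move_arm(increments=[[[0, 0, 0, 0], [0, 0, 0, 0], [0, 0, 0, 0]]], gripper=0.78)

```text
t: 5.43
tool_pos: [0.3523, 0.3312, 0.094]
tool_rot: [-1.123, 1.262, 1.123]
contact_force: [-0.7, 0.4, -1.1]
opening: 0.0196
```

```bash
cat > sc.py <<'E'
from h import *
def look(name,ax,yaw,crop=None,cam="scene"):
    im=ctrl.get_image(cam)
    if name: save(im,name,crop,3)
    o=ctrl.get_obs();print({k:np.round(o[k],4).tolist() for k in("t","tool_pos","contact_force","wrist_torque","opening")})
    P=cloud(im);m=max(ctrl.trace(cam,"scoop"),key=lambda r:r["score"])["region"];q=P[m];q=q[~np.isnan(q[:,0])]
    f=np.array([np.cos(yaw),np.sin(yaw)]);d=q[:,:2]-np.array(o["tool_pos"])[:2];u=d@f;v=d@[-f[1],f[0]]
    w=q[(u>.09)&(u<.19)&(abs(v)<.03)&(q[:,2]>.0)];uu=(w[:,:2]-np.array(o["tool_pos"])[:2])@f
    k=np.polyfit(uu,w[:,2],1)
    for _ in range(4):
        r=abs(w[:,2]-np.polyval(k,uu));g=r<max(.006,np.median(r));k=np.polyfit(uu[g],w[g,2],1)
    print("floor slope deg",np.degrees(np.arctan(k[0])).round(1),"z at lip-ish (u=.19)",np.polyval(k,.19).round(4),g.sum(), "umax",np.percentile(u,98).round(3))
E
python3 -c "
from sc import *
look(None,0,-.124)"
```

```text
{'t': 5.4833, 'tool_pos': [0.3523, 0.3313, 0.094], 'contact_force': [-0.1844, -1.1687, -1.8873], 'wrist_torque': [0.0249, 0.1336, -0.0197], 'opening': 0.0199}
floor slope deg -1.1 z at lip-ish (u=.19) 0.0442 243 umax 0.188
```

Request:
move_arm(increments=[[[0, 0, 0, 0], [0, 0, 0, 0], [0, 0, 0, 0]]], gripper=0.77)

```text
t: 5.78
tool_pos: [0.3524, 0.3312, 0.094]
tool_rot: [-1.123, 1.262, 1.123]
contact_force: [-0.3, -0.7, -1.2]
opening: 0.0199
```

```bash
python3 -c "
from sc import *
look(None,0,-.124)"
```

```text
{'t': 5.8333, 'tool_pos': [0.3524, 0.3313, 0.0941], 'contact_force': [0.5987, 0.2606, -1.175], 'wrist_torque': [-0.0034, 0.0923, -0.0014], 'opening': 0.0196}
floor slope deg -1.0 z at lip-ish (u=.19) 0.0445 250 umax 0.188
```

Request:
move_arm(increments=[[[0, 0, 0, 0], [0, 0, 0, 0], [0, 0, 0, 0]]], gripper=0.767)

```text
t: 6.13
tool_pos: [0.3525, 0.3313, 0.0942]
tool_rot: [-1.123, 1.262, 1.123]
contact_force: [-0.3, -0.2, -0.8]
opening: 0.0202
```

```bash
python3 -c "
from sc import *
look(None,0,-.124)"
```

```text
{'t': 6.1833, 'tool_pos': [0.3525, 0.3313, 0.0942], 'contact_force': [-0.4072, 0.5468, -0.8426], 'wrist_torque': [0.0259, -0.0059, -0.0076], 'opening': 0.02}
floor slope deg -11.9 z at lip-ish (u=.19) 0.0032 228 umax 0.174
```

Request:
move_arm(increments=[[[0, 0, 0, 0], [0, 0, 0, 0], [0, 0, 0, 0]]], gripper=1, squeeze=120)

```text
t: 6.48
tool_pos: [0.3525, 0.3314, 0.0942]
tool_rot: [-1.123, 1.262, 1.123]
contact_force: [-0.5, 0.4, -0.2]
opening: 0.0181
```

```bash
cat > tub.py <<'E'
from fit2 import *
from scipy.ndimage import binary_fill_holes
def side(y0,y1): return np.array([[x,y,z] for y in(y0,y1) for x,z in((-.135,0),(.135,0),(.135,.06),(-.06,.06),(-.135,.018))])
parts=[side(-.058,-.053),side(.053,.058),box([.13,.135],[-.058,.058],[0,.06]),box([-.135,-.13],[-.058,.058],[0,.018]),box([-.135,.135],[-.058,.058],[0,.005])]
mask={}
for c in ims:
    hsv=cv2.cvtColor(ims[c]["pixels"],cv2.COLOR_RGB2HSV);P=cloud(ims[c])
    near=max(ctrl.trace(c,"tub"),key=lambda r:r["score"])["region"].astype(np.uint8);near=cv2.dilate(near,np.ones((9,9)))>0
    b=(hsv[...,0]>100)&(hsv[...,0]<135)&(hsv[...,1]>90)&near
    mask[c]=binary_fill_holes(cv2.morphologyEx(b.astype(np.uint8),cv2.MORPH_CLOSE,np.ones((5,5)))).astype(float)
for cams in(("top",),("scene",),("scene","top")):
    x=fit("tub",parts,(.505,-.327,(-.24,)),0,mask,cams)
vis=ims["top"]["pixels"][...,::-1].copy();vis=cv2.resize(vis,None,fx=3,fy=3)
s=cv2.resize((sil(ims["top"],parts,x,0)*255).astype(np.uint8),None,fx=3,fy=3)
cs,_=cv2.findContours((s>127).astype(np.uint8),0,2);cv2.drawContours(vis,cs,-1,(0,255,0),1);cv2.imwrite("pics/tubfit.png",vis[390:690,930:1200])
E
python3 tub.py
```

```text
tub [ 0.5011 -0.3256 -0.232 ] 97.3 [2512] [2586]
tub [ 0.4857 -0.3128 -0.278 ] 1957.1 [1255] [3185]
tub [ 0.5016 -0.3235 -0.2475] 2174.2 [1255, 2512] [3268, 2593]
```

View pics/tubfit.png

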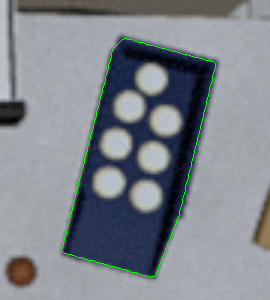

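```bash
sed -i 's/T=round(turn\/n\/(np.pi\/2),3)/T=float(round(turn\/n\/(np.pi\/2),4))/' plan.py
python3 - <<'E'
from plan import *
s=ctrl.get_obs()["tool_pos"]
plan([s[0],s[1],.2],None,4); print()
plan([.42,0,.2],None,12,start=[s[0],s[1],.2]); print()
plan([.2639,-.2682,.18],None,12,start=[.42,0,.2])
M=R.from_rotvec(ctrl.get_obs()["tool_rot"]).as_matrix();print(np.arctan2(M[1,2],M[0,2])-np.pi/2)
E
```

```text
n 4 tool x [ 0.  0. -1.] zhead 1.454 end [0.3525 0.3313 0.1999]
[[-0.106,-0,0,0],[-0.106,-0,0,0],[-0.105,-0,0,0],[-0.106,-0,0,0]]

n 12 tool x [ 0.  0. -1.] zhead 1.454 end [ 0.4201 -0.      0.2   ]
[[-0,-0.035,-0.107,0],[-0,-0.035,-0.107,0],[-0,-0.036,-0.107,0],[-0,-0.035,-0.107,0],[-0,-0.035,-0.107,0],[-0,-0.035,-0.107,0],[-0,-0.035,-0.108,0],[-0,-0.036,-0.107,0],[-0,-0.035,-0.107,0],[-0,-0.035,-0.107,0],[-0,-0.035,-0.107,0],[-0,-0.036,-0.107,0]]

n 12 tool x [ 0.  0. -1.] zhead 1.454 end [ 0.264  -0.2682  0.1799]
[[0.007,0.041,-0.095,0],[0.006,0.042,-0.095,0],[0.007,0.041,-0.095,0],[0.007,0.041,-0.094,0],[0.006,0.041,-0.095,0],[0.007,0.042,-0.095,0],[0.006,0.041,-0.095,0],[0.007,0.041,-0.095,0],[0.007,0.041,-0.095,0],[0.006,0.042,-0.095,0],[0.007,0.041,-0.094,0],[0.007,0.041,-0.095,0]]
-0.11668541265078214
```

Request:
move_arm(increments=[[[-0.106, 0, 0, 0], [-0.106, 0, 0, 0], [-0.106, 0, 0, 0], [-0.106, 0, 0, 0], [0, -0.035, -0.107, 0], [0, -0.035, -0.107, 0], [0, -0.035, -0.107, 0], [0, -0.035, -0.107, 0], [0, -0.035, -0.107, 0], [0, -0.036, -0.107, 0], [0, -0.036, -0.107, 0], [0, -0.036, -0.107, 0], [0, -0.036, -0.107, 0], [0, -0.035, -0.107, 0], [0, -0.035, -0.107, 0], [0, -0.035, -0.107, 0]]])

```text
t: 8.02
tool_pos: [0.4199, -0.0012, 0.1997]
tool_rot: [-1.122, 1.263, 1.123]
contact_force: [-0.1, -0.1, -0.3]
opening: 0.0184
```

Request:
move_arm(increments=[[[0.007, 0.041, -0.095, 0], [0.007, 0.041, -0.095, 0], [0.007, 0.041, -0.095, 0], [0.007, 0.041, -0.095, 0], [0.007, 0.041, -0.095, 0], [0.007, 0.041, -0.095, 0], [0.007, 0.041, -0.095, 0], [0.007, 0.042, -0.095, 0], [0.007, 0.042, -0.095, 0], [0.006, 0.042, -0.095, 0], [0.006, 0.041, -0.095, 0], [0.006, 0.041, -0.095, 0], [0, 0, 0, 0.0375], [0, 0, 0, 0.0375], [0, 0, 0, 0], [0, 0, 0, 0]]])

```text
t: 9.35
tool_pos: [0.2639, -0.2684, 0.1794]
tool_rot: [-1.035, 1.311, 1.036]
contact_force: [0.7, -0.2, -1.4]
opening: 0.0184
```

```bash
cat > inhand.py <<'E'
from fit2 import *
# scoop in hand: fit (u along, v lateral, yaw, pitch, z) relative to TCP by silhouettes in both cameras
o=ctrl.get_obs();M=R.from_rotvec(o["tool_rot"]).as_matrix();yaw0=np.arctan2(M[1,2],M[0,2])-np.pi/2
yaw0=(yaw0+np.pi/2)%np.pi-np.pi/2
t=np.array(o["tool_pos"]);mask={}
for c in ims:
    hsv=cv2.cvtColor(ims[c]["pixels"],cv2.COLOR_RGB2HSV)
    near=max(ctrl.trace(c,"scoop"),key=lambda r:r["score"])["region"].astype(np.uint8);near=cv2.dilate(near,np.ones((9,9)))>0
    mask[c]=((((hsv[...,0]<10)|(hsv[...,0]>170))&(hsv[...,1]>110)&near)).astype(np.uint8)
    mask[c]=cv2.morphologyEx(mask[c],cv2.MORPH_CLOSE,np.ones((5,5))).astype(float)
bowl_only=[bowl]
def pose(p):  # p: du,v,dyaw,pitch(nose down +),dz of the bowl origin rel TCP
    return R.from_euler("ZY",[yaw0+p[2],p[3]]), t+R.from_euler("Z",yaw0).apply([p[0],p[1],p[4]])
def s2(im,p):
    r,x=pose(p);S=4;m=np.zeros((384*S,512*S),np.uint8)
    for q in (bowl_parts):
        h=cv2.convexHull(((proj(im,r.apply(q)+x)+.5)*S).astype(np.float32)).astype(np.int32);cv2.fillPoly(m,[h],255)
    return cv2.resize(m,(512,384),interpolation=cv2.INTER_AREA)/255.
bowl_parts=[bowl,np.array(hd)]
def run(init,ph=None):
    w={}
    for c in ims: # ignore gripper-occluded handle: only score where u>.03 ahead
        P=cloud(ims[c]);d=(P-t)@[np.cos(yaw0),np.sin(yaw0),0]; w[c]=(d>.045)
    def f(p): return sum((abs(s2(ims[c],p)-mask[c])*w[c]).sum() for c in ims)
    b=minimize(f,init,method="Nelder-Mead",options=dict(initial_simplex=[init]+[list(np.array(init)+np.eye(5)[i]*[.015,.01,.08,.1,.015][i]) for i in range(5)],maxiter=400,xatol=3e-4,fatol=.5))
    p=b.x;r,x=pose(p);print("t",round(o["t"],2),"tcp",t.round(4),"F",np.round(o["contact_force"],1),"yaw0",yaw0.round(3),"du,v,dyaw,pitch_deg,dz",p[:3].round(4),np.degrees(p[3]).round(1),p[4].round(4),"cost",round(b.fun),"lip",(r.apply([.06,0,0])+x).round(4))
    return p
if __name__=="__main__":
    import sys
    a=[float(v) for v in sys.argv[1:]]
    run(a)
E
python3 inhand.py 0.12 0 0 0.21 -0.077
```

```text
t 9.45 tcp [ 0.2642 -0.2683  0.1796] F [-1.  -0.5 -0.9] yaw0 -0.233 du,v,dyaw,pitch_deg,dz [ 0.1176 -0.0021 -0.0271] 22.6 -0.0791 cost 201 lip [ 0.4316 -0.3117  0.0774]
```

Run:
```python
from sc import *
look("s2.png",0,-.233,(170,330,80,280))
look(None,0,-.233,cam="top")
```

```text
{'t': 9.6, 'tool_pos': [0.2643, -0.2683, 0.1797], 'contact_force': [-1.1235, -0.0743, -1.0164], 'wrist_torque': [0.0562, 0.1044, 0.0277], 'opening': 0.0184}
floor slope deg -12.2 z at lip-ish (u=.19) 0.0879 494 umax 0.174
{'t': 9.7, 'tool_pos': [0.2643, -0.2684, 0.1798], 'contact_force': [-0.3871, 0.1486, -1.4777], 'wrist_torque': [0.0185, 0.1145, 0.0307], 'opening': 0.0184}
floor slope deg -12.9 z at lip-ish (u=.19) 0.0901 428 umax 0.176
```

View pics/s2.png

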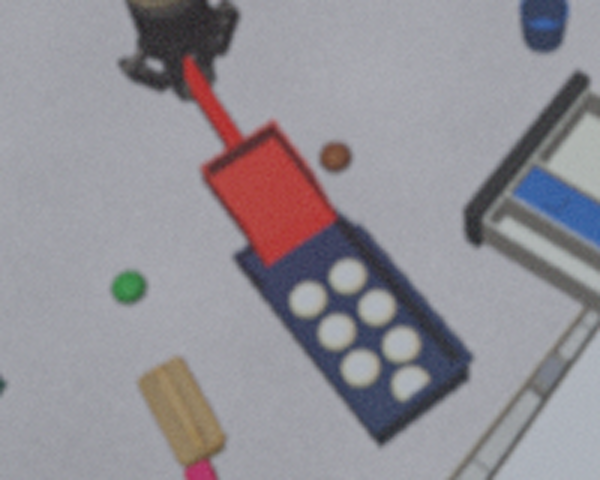

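Run:
```python
from h import *
a=-.235;f=np.array([np.cos(a),np.sin(a)]);l=np.array([-f[1],f[0]]);c0=np.array([.5012,-.325])
for c in("top","scene"):
    im=ctrl.get_image(c);P=cloud(im);hsv=cv2.cvtColor(im["pixels"],cv2.COLOR_RGB2HSV)
    m=((hsv[...,0]<10)|(hsv[...,0]>170))&(hsv[...,1]>110)&(P[...,2]>.07)&(P[...,2]<.2)&(abs(P[...,1]+.3)<.12)&(P[...,0]>.25)&(P[...,0]<.5)
    q=P[m];u=(q[:,:2]-c0)@f;v=(q[:,:2]-c0)@l
    for lo in np.arange(-.22,-.06,.02):
        s=(u>lo)&(u<lo+.02)
        if s.sum()>5: print(c,round(lo,2),s.sum(),np.percentile(v[s],[3,50,97]).round(4),"mid",(np.percentile(v[s],[3,97]).mean()).round(4))
    print(np.percentile(u,99.5))
```

```text
top -0.22 28 [-0.0064  0.0035  0.0069] mid 0.0002
top -0.2 37 [-0.0092  0.0004  0.0075] mid -0.0009
top -0.18 135 [-0.0437  0.0035  0.042 ] mid -0.0008
top -0.16 165 [-0.0455 -0.0062  0.0422] mid -0.0016
top -0.14 161 [-0.0457 -0.0071  0.042 ] mid -0.0018
top -0.12 162 [-0.0453 -0.007   0.0423] mid -0.0015
top -0.1 150 [-0.0453 -0.0068  0.0419] mid -0.0017
top -0.08 106 [-0.0449 -0.0044  0.0416] mid -0.0017
-0.06534403212657931
scene -0.22 40 [-0.01   -0.0029  0.0043] mid -0.0029
scene -0.2 42 [-0.0105 -0.0032  0.0044] mid -0.003
scene -0.18 244 [-0.0355  0.0008  0.0405] mid 0.0025
scene -0.16 184 [-0.0455  0.0018  0.0413] mid -0.0021
scene -0.14 180 [-0.0458  0.0034  0.0414] mid -0.0022
scene -0.12 194 [-0.0458  0.0021  0.0416] mid -0.0021
scene -0.1 187 [-0.046  -0.0002  0.0416] mid -0.0022
scene -0.08 135 [-0.0457 -0.0046  0.0411] mid -0.0023
-0.06759133057795005
```

Request:
move_arm(increments=[[[0.11, 0, 0.006, 0], [0.1, 0, 0, 0], [0.06, 0, 0, 0], [0.03, 0, 0, 0], [0.02, -0.008, 0, 0], [0.01, -0.008, 0, 0], [0, 0, 0, 0], [0, 0, 0, 0]]])

```text
t: 10.52
tool_pos: [0.269, -0.2687, 0.0984]
tool_rot: [-1.036, 1.311, 1.033]
contact_force: [0.3, -0.2, -1.4]
opening: 0.0182
```

Run:
```python
from sc import *
look(None,0,-.233);look(None,0,-.233,cam="top")
```

```text
{'t': 10.5667, 'tool_pos': [0.269, -0.2688, 0.0985], 'contact_force': [0.5278, -0.8477, -0.7243], 'wrist_torque': [0.0221, 0.154, 0.0091], 'opening': 0.0186}
floor slope deg -12.2 z at lip-ish (u=.19) 0.0071 440 umax 0.172
{'t': 10.6667, 'tool_pos': [0.2688, -0.2686, 0.0983], 'contact_force': [0.5168, 0.9882, -1.4278], 'wrist_torque': [0.0511, 0.0742, 0.0062], 'opening': 0.0183}
floor slope deg -11.9 z at lip-ish (u=.19) 0.0101 376 umax 0.177
```

Request:
move_arm(increments=[[[0.004, -0.02, 0, 0], [0.004, -0.02, 0, 0], [0.004, -0.02, 0, 0], [0.002, -0.02, 0, 0], [0, -0.02, 0, 0], [0, -0.02, 0, 0], [0, -0.02, 0, 0], [0, -0.02, 0, 0], [0, -0.02, 0, 0], [0, -0.02, 0, 0], [0, -0.02, 0, 0]]])

```text
t: 11.63
tool_pos: [0.3225, -0.2811, 0.094]
tool_rot: [-1.035, 1.311, 1.034]
contact_force: [-2.4, 0.7, 3.5]
opening: 0.0187
```

Request:
move_arm(increments=[[[0, 0, 0, 0], [0.014, -0.004, 0, 0], [0.016, -0.004, 0, 0], [0.016, -0.004, 0, 0], [0.016, -0.004, 0, 0], [0.016, -0.004, 0, 0], [0.016, -0.004, 0, 0], [0.016, -0.004, 0, 0], [0.016, -0.004, 0, 0], [0.016, -0.004, 0, 0], [0.016, -0.004, 0, 0], [0.01, 0, 0, 0], [0, 0, 0, 0]]], squeeze=20)

```text
t: 12.72
tool_pos: [0.3322, -0.2839, 0.0526]
tool_rot: [-1.036, 1.311, 1.034]
contact_force: [-2.1, 0.6, 8.7]
opening: 0.0184
```

Run:
```python
from sc import *
look("s3.png",0,-.233,(170,330,80,280));look(None,0,-.233,cam="top")
```

```text
{'t': 12.7667, 'tool_pos': [0.3322, -0.2839, 0.0527], 'contact_force': [-2.7381, -0.2284, 7.6071], 'wrist_torque': [0.0346, -0.0473, 0.0699], 'opening': 0.0184}
floor slope deg 3.6 z at lip-ish (u=.19) 0.0141 342 umax 0.173
{'t': 12.8667, 'tool_pos': [0.3322, -0.2839, 0.0527], 'contact_force': [-3.0271, 0.9038, 7.1255], 'wrist_torque': [0.0384, -0.1222, 0.0517], 'opening': 0.018}
floor slope deg 3.5 z at lip-ish (u=.19) 0.016 351 umax 0.184
```

View pics/s3.png

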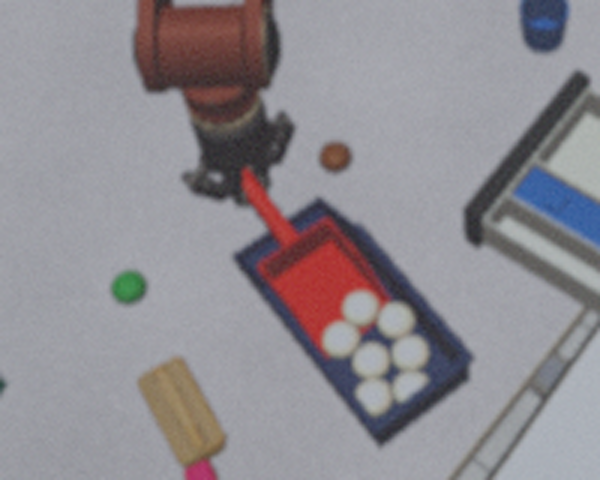

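Request:
move_arm(increments=[[[0, 0, 0, 0], [-0.003, -0.02, 0, 0], [0, -0.02, 0, 0], [0, -0.02, 0, 0], [0, -0.02, 0, 0], [0, -0.02, 0, 0], [0, -0.02, 0, 0], [0, -0.02, 0, 0], [0, -0.02, 0, 0], [0, -0.02, 0, 0]]], squeeze=80)

```text
t: 13.75
tool_pos: [0.375, -0.2938, 0.0527]
tool_rot: [-1.034, 1.313, 1.037]
contact_force: [-3.9, 1.4, 7.0]
opening: 0.0186
```

Run:
```python
from sc import *
look("s4.png",0,-.233,(170,330,80,280))
```

```text
{'t': 13.8, 'tool_pos': [0.376, -0.2941, 0.0528], 'contact_force': [-0.7475, -0.5531, 2.9795], 'wrist_torque': [-0.1574, 0.1174, -0.0453], 'opening': 0.0182}
floor slope deg 2.7 z at lip-ish (u=.19) 0.0131 171 umax 0.186
```

View pics/s4.png

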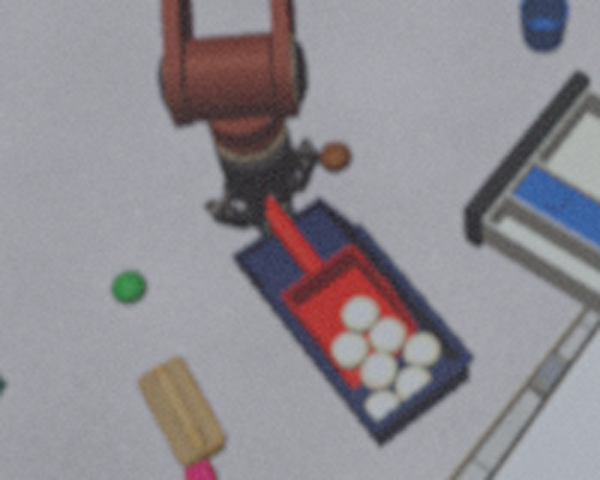

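Request:
move_arm(increments=[[[0, -0.012, 0, 0], [0, -0.012, 0, 0], [0, -0.012, 0, 0], [0, -0.012, 0, 0], [0, 0.002, 0, 0], [0, 0, 0, 0], [-0.008, 0, 0, 0], [-0.012, 0, 0, 0], [-0.016, 0, 0, 0], [-0.02, 0, 0, 0], [-0.02, 0, 0, 0], [-0.02, 0, 0, 0], [-0.02, 0, 0, 0], [-0.02, 0, 0, 0], [-0.02, 0, 0, 0], [-0.02, 0, 0, 0], [-0.02, 0, 0, 0], [-0.012, 0, 0, 0], [0, 0, 0, 0]]], squeeze=120)

```text
t: 15.43
tool_pos: [0.387, -0.2967, 0.1056]
tool_rot: [-1.036, 1.311, 1.033]
contact_force: [0.3, -0.6, -2.3]
opening: 0.0178
```

```bash
cat > tabs.py <<'E'
from h import *
def tabs(a,png=None,crop=None):
    o=ctrl.get_obs();t=np.array(o["tool_pos"]);f=np.array([np.cos(a),np.sin(a)]);l=np.array([-f[1],f[0]])
    for c in("scene","top"):
        im=ctrl.get_image(c);P=cloud(im);hsv=cv2.cvtColor(im["pixels"],cv2.COLOR_RGB2HSV)
        if png and c=="scene": save(im,png,crop,3)
        m=(hsv[...,1]<75)&(hsv[...,2]>115)&(P[...,2]>.02)&(P[...,2]<.3); d=P[...,:2]-t[:2];u=d@f;v=d@l
        m&=(u>.05)&(u<.3)&(abs(v)<.08)
        n,L,st,ce=cv2.connectedComponentsWithStats(cv2.erode(m.astype(np.uint8),np.ones((2,2))))
        for i in range(1,n):
            if st[i,4]>12:
                q=P[L==i]; print(c,st[i,4],"u",np.percentile(u[L==i],[3,50,97]).round(3),"v",np.median(v[L==i]).round(3),"z",np.nanmedian(q[:,2]).round(3))
    print(np.round(o["t"],2),t.round(4),np.round(o["contact_force"],2),np.round(o["wrist_torque"],3))
E
python3 - <<'E'
from tabs import *
tabs(-.235,"s5.png",(170,330,80,280))
from sc import look
look(None,0,-.233,cam="top")
E
```

```text
scene 420 u [0.13  0.169 0.207] v -0.002 z 0.086
scene 41 u [0.211 0.225 0.245] v 0.039 z 0.039
scene 69 u [0.212 0.223 0.246] v 0.007 z 0.029
scene 64 u [0.215 0.226 0.246] v -0.033 z 0.029
top 430 u [0.123 0.178 0.231] v 0.001 z 0.085
15.43 [ 0.387  -0.2967  0.1056] [ 0.31 -0.63 -2.33] [0.049 0.342 0.01 ]
{'t': 15.5833, 'tool_pos': [0.3864, -0.2961, 0.1043], 'contact_force': [-0.0047, 0.1136, -3.0202], 'wrist_torque': [0.1214, 0.2816, 0.0448], 'opening': 0.0182}
floor slope deg 2.1 z at lip-ish (u=.19) 0.0653 175 umax 0.19
```

View pics/s5.png

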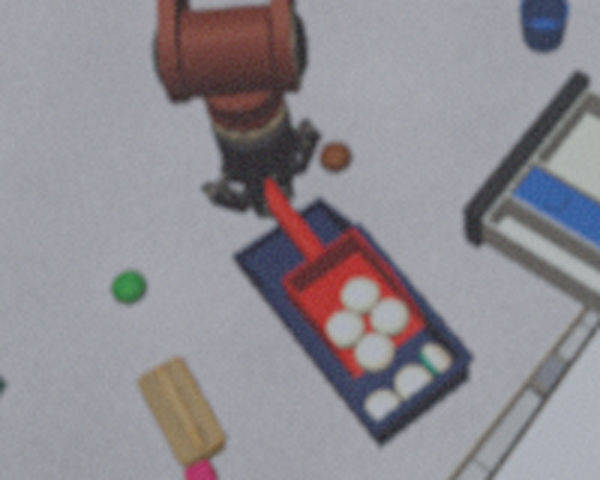

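```bash
cat >> plan.py <<'E'
def smooth(p,yaw,n,start=None):
    o=ctrl.get_obs(); A=R.from_rotvec(o["tool_rot"]); a=np.array(o["tool_pos"]) if start is None else np.array(start)
    M=A.as_matrix(); zy=np.arctan2(M[1,2],M[0,2]); turn=-((yaw+np.pi/2-zy+np.pi/2)%np.pi-np.pi/2)
    s=np.linspace(0,1,n+1);s=s**3*(10-15*s+6*s*s); d=np.array(p)-a;pos=a.copy();B=A;th=0;rows=[]
    for i in range(n):
        r=np.round(B.inv().apply(a+d*s[i+1]-pos)/.25,3);T=round(float(turn*s[i+1]-th)/(np.pi/2),4)
        pos=pos+B.apply(r*.25);th+=T*np.pi/2;B=B*R.from_rotvec([T*np.pi/2,0,0]);rows.append([float(x) for x in r]+[T])
    M=B.as_matrix();print("end",pos.round(4),"yaw",(np.arctan2(M[1,2],M[0,2])-np.pi/2).round(4));print(rows)
E
python3 - <<'E'
from plan import *
t=ctrl.get_obs()["tool_pos"]
smooth([.508,-.022,.2],.042,20,start=[t[0],t[1],.2])
E
```

```text
end [ 0.5081 -0.022   0.2001] yaw 0.0419
[[0.0, -0.0, 0.001, -0.0002], [0.0, -0.002, 0.009, -0.0013], [0.0, -0.004, 0.021, -0.0032], [0.0, -0.007, 0.037, -0.0055], [0.0, -0.011, 0.054, -0.008], [0.0, -0.015, 0.07, -0.0105], [0.0, -0.019, 0.084, -0.0127], [0.0, -0.025, 0.096, -0.0145], [0.0, -0.028, 0.103, -0.0157], [0.0, -0.033, 0.107, -0.0164], [0.0, -0.035, 0.106, -0.0164], [0.0, -0.037, 0.1, -0.0158], [0.0, -0.036, 0.092, -0.0144], [0.0, -0.033, 0.08, -0.0127], [0.0, -0.029, 0.066, -0.0105], [0.0, -0.022, 0.049, -0.008], [0.0, -0.017, 0.034, -0.0056], [0.0, -0.009, 0.02, -0.0031], [0.0, -0.004, 0.008, -0.0013], [0.0, -0.001, 0.001, -0.0002]]
```

Request:
move_arm(increments=[[[-0.01, 0, 0, 0], [-0.025, 0, 0, 0], [-0.04, 0, 0, 0], [-0.05, 0, 0, 0], [-0.06, 0, 0, 0], [-0.06, 0, 0, 0], [-0.05, 0, 0, 0], [-0.04, 0, 0, 0], [-0.03, 0, 0, 0], [-0.015, 0, 0, 0], [0, 0, 0, 0], [0, 0, 0, 0], [0, 0, 0, 0]]])

```text
t: 16.72
tool_pos: [0.3862, -0.2958, 0.1985]
tool_rot: [-1.033, 1.311, 1.036]
contact_force: [0.3, -0.2, -2.2]
opening: 0.0184
```

Request:
move_arm(increments=[[[0, 0, 0.001, -0.0002], [0, -0.002, 0.009, -0.0013], [0, -0.004, 0.021, -0.0032], [0, -0.007, 0.037, -0.0055], [0, -0.011, 0.054, -0.008], [0, -0.015, 0.07, -0.0105], [0, -0.019, 0.084, -0.0127], [0, -0.025, 0.096, -0.0145], [0, -0.028, 0.103, -0.0157], [0, -0.033, 0.107, -0.0164], [0, -0.035, 0.106, -0.0164], [0, -0.037, 0.1, -0.0158], [0, -0.036, 0.092, -0.0144], [0, -0.033, 0.08, -0.0127], [0, -0.029, 0.066, -0.0105], [0, -0.022, 0.049, -0.008], [0, -0.017, 0.034, -0.0056], [0, -0.009, 0.02, -0.0031], [0, -0.004, 0.008, -0.0013], [0, -0.001, 0.001, -0.0002]]])

```text
t: 18.38
tool_pos: [0.5083, -0.022, 0.1995]
tool_rot: [-1.24, 1.189, 1.24]
contact_force: [0.4, -1.0, -3.1]
opening: 0.0181
```

```bash
cat > over.py <<'E'
from h import *
o=ctrl.get_obs();t=np.array(o["tool_pos"]);print(np.round(o["t"],2),t.round(4),np.round(o["contact_force"],2),np.round(o["wrist_torque"],3))
a=.042;f=np.array([np.cos(a),np.sin(a)]);l=np.array([-f[1],f[0]])
for c in("top","scene"):
    im=ctrl.get_image(c);P=cloud(im);hsv=cv2.cvtColor(im["pixels"],cv2.COLOR_RGB2HSV)
    if c=="scene": save(im,"s6.png",(150,290,190,360),3.5)
    d=P[...,:2]-t[:2];u=d@f;v=d@l
    red=((hsv[...,0]<10)|(hsv[...,0]>170))&(hsv[...,1]>110)&(P[...,2]>.1)&(abs(v)<.07)&(u>0)&(u<.25)
    for lo in np.arange(.02,.2,.02):
        s=red&(u>lo)&(u<lo+.02)
        if s.sum()>5: print(c,round(lo,2),s.sum(),np.percentile(v[s],[3,97]).round(4),"mid",np.percentile(v[s],[3,97]).mean().round(4),np.median(P[s][:,2]).round(3))
    print("umax",np.percentile(u[red],99.5))
    # machine front edge and side walls of drawer
    blk=(P[...,2]>.06)&(P[...,2]<.075)&(u>.06)&(u<.2)&(abs(v)<.2)
    if c=="top": print(np.histogram(v[blk],bins=np.arange(-.16,.08,.005)))
E
python3 over.py
```

```text
18.38 [ 0.5083 -0.022   0.1995] [ 0.44 -0.97 -3.08] [ 0.002  0.321 -0.029]
top 0.02 209 [-0.0491  0.0451] mid -0.002 0.498
top 0.04 14 [0.0042 0.0415] mid 0.0228 0.493
top 0.1 14 [-0.0442 -0.0137] mid -0.0289 0.159
top 0.12 71 [-0.0433  0.0413] mid -0.001 0.158
top 0.14 38 [-0.0437  0.0411] mid -0.0013 0.159
top 0.16 33 [-0.0435  0.0408] mid -0.0013 0.163
top 0.18 40 [-0.0436  0.0439] mid 0.0001 0.159
umax 0.19736859812408614
(array([ 0, 22, 25,  0,  0,  0,  0,  0,  0, 17, 16, 30, 20, 24, 33, 20, 31,
       24, 23, 19, 16,  0,  0,  0,  0,  0,  0,  0,  0,  0,  0,  0,  0,  0,
        0,  0,  0,  0,  0,  0,  0,  0, 12,  0,  0,  0,  0]), array([-1.60000000e-01, -1.55000000e-01, -1.50000000e-01, -1.45000000e-01,
       -1.40000000e-01, -1.35000000e-01, -1.30000000e-01, -1.25000000e-01,
       -1.20000000e-01, -1.15000000e-01, -1.10000000e-01, -1.05000000e-01,
       -1.00000000e-01, -9.50000000e-02, -9.00000000e-02, -8.50000000e-02,
       -8.00000000e-02, -7.50000000e-02, -7.00000000e-02, -6.50000000e-02,
       -6.00000000e-02, -5.50000000e-02, -5.00000000e-02, -4.50000000e-02,
       -
[... 214 characters left out ...]
2,
        2.00000000e-02,  2.50000000e-02,  3.00000000e-02,  3.50000000e-02,
        4.00000000e-02,  4.50000000e-02,  5.00000000e-02,  5.50000000e-02,
        6.00000000e-02,  6.50000000e-02,  7.00000000e-02,  7.50000000e-02]))
scene 0.02 189 [-0.0312  0.0398] mid 0.0043 0.489
scene 0.04 43 [-0.0124  0.0045] mid -0.004 0.201
scene 0.06 51 [-0.0317  0.0169] mid -0.0074 0.196
scene 0.08 245 [-0.0452  0.0447] mid -0.0003 0.166
scene 0.1 139 [-0.0456  0.0442] mid -0.0007 0.161
scene 0.12 90 [-0.0457  0.0451] mid -0.0003 0.178
scene 0.14 67 [-0.0462  0.0452] mid -0.0005 0.177
scene 0.16 35 [-0.0451  0.045 ] mid -0.0001 0.174
scene 0.18 41 [-0.0441  0.0442] mid 0.0 0.161
umax 0.19170220161729848
```

View pics/s6.png

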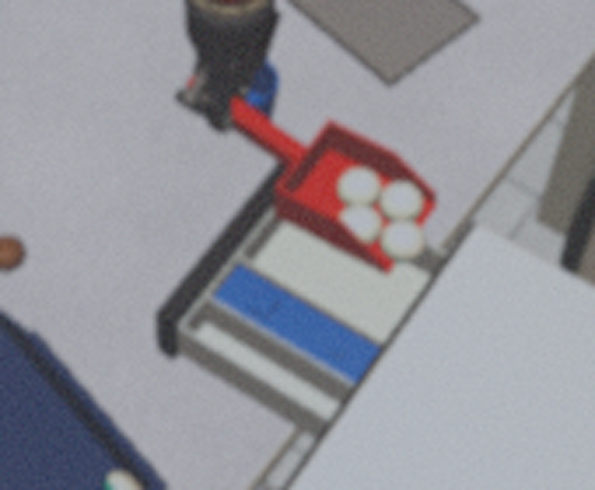

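Request:
move_arm(increments=[[[0.01, 0, -0.002, 0], [0.02, 0, -0.002, 0], [0.03, 0, -0.002, 0], [0.04, 0, -0.002, 0], [0.045, 0, 0, 0], [0.045, 0, 0, 0], [0.045, 0, 0, 0], [0.04, 0, 0, 0], [0.03, 0, 0, 0], [0.02, 0, 0, 0], [0.015, 0, 0, 0], [0.01, 0, 0, 0], [0, 0, 0, 0], [0, 0, 0, 0]]])

```text
t: 19.65
tool_pos: [0.5088, -0.0243, 0.1125]
tool_rot: [-1.241, 1.189, 1.239]
contact_force: [0.3, -0.3, -2.6]
opening: 0.0185
```

Request:
move_arm(increments=[[[0, 0, 0, 0], [0, 0, 0, 0], [0, 0, 0, 0]]], squeeze=20)

```text
t: 19.9
tool_pos: [0.5087, -0.0243, 0.1126]
tool_rot: [-1.241, 1.189, 1.239]
contact_force: [0.8, 1.0, -2.0]
opening: 0.0183
```

Run:
```python
from sc import *
look(None,0,.042);look(None,0,.042,cam="top")
```

```text
{'t': 19.95, 'tool_pos': [0.5086, -0.0243, 0.1124], 'contact_force': [0.0706, 0.9671, -1.9275], 'wrist_torque': [-0.0315, 0.321, -0.0409], 'opening': 0.0181}
floor slope deg 2.0 z at lip-ish (u=.19) 0.0708 113 umax 0.187
{'t': 20.05, 'tool_pos': [0.5085, -0.0242, 0.1123], 'contact_force': [0.2881, 0.1236, -2.166], 'wrist_torque': [-0.0557, 0.3667, 0.0132], 'opening': 0.0179}
floor slope deg 2.8 z at lip-ish (u=.19) 0.0738 75 umax 0.196
```

Request:
move_arm(increments=[[[0, 0, 0, 0], [0, 0, 0, 0]]], gripper=0.775)

```text
t: 20.27
tool_pos: [0.5085, -0.0242, 0.1121]
tool_rot: [-1.24, 1.189, 1.24]
contact_force: [-0.1, 0.0, -2.3]
opening: 0.0193
```

Request:
move_arm(increments=[[[0, 0, 0, 0], [0, 0, 0, 0]]], gripper=0.77)

```text
t: 20.43
tool_pos: [0.5094, -0.0243, 0.1131]
tool_rot: [-1.241, 1.187, 1.238]
contact_force: [0.4, 0.8, 1.1]
opening: 0.02
```

Run:
```python
from sc import *
look(None,0,.042);look(None,0,.042,cam="top")
```

```text
{'t': 20.4833, 'tool_pos': [0.5094, -0.0243, 0.113], 'contact_force': [1.2911, 0.8132, 1.1513], 'wrist_torque': [0.1265, -0.011, -0.0493], 'opening': 0.0195}
floor slope deg -5.5 z at lip-ish (u=.19) 0.0452 93 umax 0.177
{'t': 20.5833, 'tool_pos': [0.5094, -0.0243, 0.113], 'contact_force': [1.4487, 0.8282, 1.7691], 'wrist_torque': [0.1033, -0.1398, 0.015], 'opening': 0.0195}
floor slope deg -4.2 z at lip-ish (u=.19) 0.0497 36 umax 0.187
```

Request:
move_arm(increments=[[[-0.01, 0, 0, 0], [-0.015, 0, 0, 0], [-0.015, 0, 0, 0], [-0.015, 0, 0, 0], [-0.015, 0, 0, 0], [-0.015, 0, 0, 0], [-0.015, 0, 0, 0], [-0.01, 0, 0, 0], [0, 0, 0, 0]]], gripper=0.768)

```text
t: 21.38
tool_pos: [0.5086, -0.0242, 0.1402]
tool_rot: [-1.24, 1.189, 1.24]
contact_force: [-0.4, 0.6, -0.3]
opening: 0.0199
```

Run:
```python
from sc import *
look("s7.png",0,.042,(150,290,190,360));look(None,0,.042,cam="top")
```

```text
{'t': 21.4333, 'tool_pos': [0.5085, -0.0242, 0.1399], 'contact_force': [-0.8177, -0.4391, 0.9545], 'wrist_torque': [0.0328, 0.0429, 0.0346], 'opening': 0.0199}
floor slope deg -21.2 z at lip-ish (u=.19) 0.0125 89 umax 0.14
{'t': 21.5333, 'tool_pos': [0.5085, -0.0242, 0.1397], 'contact_force': [-1.4734, -0.1096, 0.3797], 'wrist_torque': [0.0194, 0.0266, -0.0118], 'opening': 0.0195}Traceback (most recent call last):
  File "<stdin>", line 2, in <module>
  File "sc.py", line 6, in look
    P=cloud(im);m=max(ctrl.trace(cam,"scoop"),key=lambda r:r["score"])["region"];q=P[m];q=q[~np.isnan(q[:,0])]
                  ~~~^^^^^^^^^^^^^^^^^^^^^^^^^^^^^^^^^^^^^^^^^^^^^^^^^
ValueError: max() iterable argument is empty
```

View pics/s7.png

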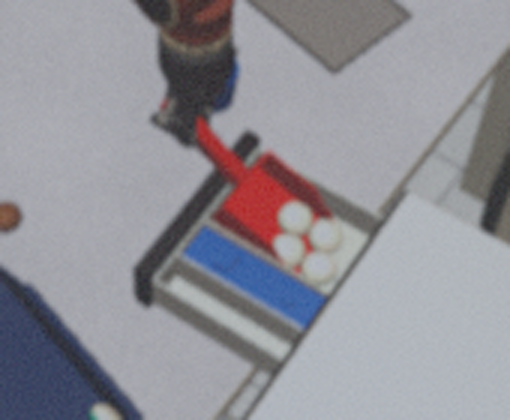

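Request:
move_arm(increments=[[[-0.015, 0, 0, 0], [-0.02, 0, 0, 0], [-0.02, 0, 0, 0], [-0.02, 0, 0, 0], [-0.02, 0, 0, 0], [-0.02, 0, 0, 0], [-0.02, 0, 0, 0], [-0.02, 0, 0, 0], [0, 0, 0, 0], [0, 0, 0, 0]]])

```text
t: 22.42
tool_pos: [0.5091, -0.0243, 0.1794]
tool_rot: [-1.241, 1.188, 1.238]
contact_force: [1.3, 0.5, 2.5]
opening: 0.0203
```

```bash
cat > dt.py <<'E'
from h import *
def dt(png=None):
    o=ctrl.get_obs();print(np.round(o["t"],2),np.round(o["tool_pos"],4),np.round(o["contact_force"],2),np.round(o["wrist_torque"],3),round(o["opening"],4))
    c0=np.array([.651,-.017]);a=.042;f=np.array([np.cos(a),np.sin(a)]);l=np.array([-f[1],f[0]])
    im=ctrl.get_image("scene")
    if png: save(im,png,(150,290,190,360),3.5)
    for c in("scene","top"):
        im=ctrl.get_image(c);P=cloud(im)
        for r in ctrl.trace(c,"tablet1"):
            q=P[r["region"]];q=q[~np.isnan(q[:,0])]
            if 20<len(q)<250:
                m=np.median(q,0);d=m[:2]-c0
                print(c,round(r["score"],2),len(q),m.round(3),"main",(d@f).round(3),(d@l).round(3))
E
python3 -c "
from dt import *
dt('s8.png')
from sc import look
look(None,0,.042)"
```

```text
22.42 [ 0.5091 -0.0243  0.1794] [1.34 0.47 2.52] [ 0.018 -0.205 -0.005] 0.0203
scene 0.52 64 [ 0.66  -0.045  0.044] main 0.008 -0.029
scene 0.52 76 [ 0.648 -0.014  0.048] main -0.003 0.003
scene 0.46 100 [0.682 0.002 0.043] main 0.032 0.018
scene 0.42 73 [ 0.601 -0.341  0.027] main -0.063 -0.321
top 0.65 82 [ 0.36  -0.183  0.024] main -0.298 -0.153
top 0.62 68 [ 0.661 -0.048  0.046] main 0.009 -0.031
top 0.59 83 [ 0.698 -0.029  0.046] main 0.046 -0.014
top 0.56 75 [ 0.292 -0.437  0.024] main -0.376 -0.405
top 0.46 67 [ 0.599 -0.379  0.029] main -0.067 -0.359
top 0.45 80 [0.679 0.005 0.044] main 0.029 0.021
top 0.41 72 [ 0.604 -0.341  0.03 ] main -0.061 -0.322
top 0.4 39 [ 0.607 -0.311  0.04 ] main -0.056 -0.292
{'t': 22.7167, 'tool_pos': [0.5086, -0.0243, 0.1784], 'contact_force': [0.6324, -0.0565, 0.8863], 'wrist_torque': [-0.1111, -0.1554, -0.0167], 'opening': 0.0199}
floor slope deg -30.7 z at lip-ish (u=.19) -0.0036 151 umax 0.127
```

View pics/s8.png

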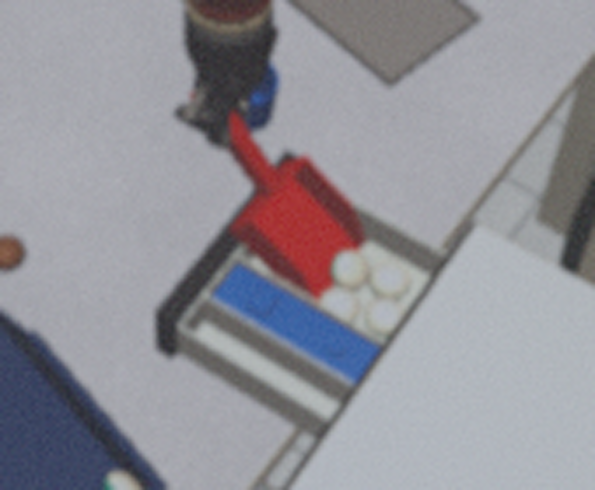

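Request:
move_arm(increments=[[[0, 0, 0, 0], [0, 0, 0, 0], [-0.008, 0, 0, 0], [-0.016, 0, 0, 0], [-0.02, 0, 0, 0], [-0.03, 0, 0, 0], [-0.05, 0, 0, 0], [-0.06, 0, 0, 0], [-0.06, 0, 0, 0], [-0.06, 0, 0, 0], [-0.05, 0, 0, 0], [0, 0, 0, 0]]], gripper=1, squeeze=120)

```text
t: 23.77
tool_pos: [0.51, -0.0245, 0.2714]
tool_rot: [-1.244, 1.185, 1.234]
contact_force: [0.4, -0.7, -0.2]
opening: 0.0183
```

```bash
python3 -c "
from dt import *
dt('s9.png')
from sc import look
look(None,0,.042)
from plan import *
t=ctrl.get_obs()['tool_pos']
import numpy as np
a=-.207
print('tray plan')
for g in [.142]:
    # lip target: final scoop origin at tray centre
    lip=np.array([.472,.306])+.06*np.array([np.cos(a),np.sin(a)])
    p=lip-g*np.array([np.cos(a),np.sin(a)]);print(lip,p)
    smooth([p[0],p[1],t[2]],a,18)
"
```

```text
23.77 [ 0.51   -0.0245  0.2714] [ 0.36 -0.71 -0.17] [-0.088  0.057  0.06 ] 0.0183
scene 0.64 71 [ 0.659 -0.044  0.044] main 0.007 -0.028
scene 0.59 106 [ 0.297 -0.442  0.019] main -0.371 -0.41
scene 0.58 71 [ 0.629 -0.02   0.042] main -0.022 -0.002
scene 0.5 66 [ 0.596 -0.378  0.027] main -0.07 -0.358
scene 0.46 79 [ 0.611 -0.313  0.038] main -0.052 -0.294
scene 0.41 61 [ 0.361 -0.187  0.022] main -0.297 -0.158
top 0.64 65 [ 0.702 -0.032  0.045] main 0.05 -0.017
top 0.61 71 [ 0.293 -0.439  0.025] main -0.376 -0.406
top 0.53 78 [ 0.598 -0.379  0.028] main -0.068 -0.359
top 0.52 71 [ 0.607 -0.311  0.038] main -0.056 -0.292
top 0.51 57 [ 0.605 -0.341  0.029] main -0.06 -0.322
{'t': 24.0667, 'tool_pos': [0.5078, -0.0241, 0.2654], 'contact_force': [-0.7019, -0.0822, -0.5217], 'wrist_torque': [0.0034, 0.0419, 0.0066], 'opening': 0.0184}
floor slope deg -35.2 z at lip-ish (u=.19) 0.0739 211 umax 0.128
tray plan
[0.53071911 0.29366851] [0.39175054 0.32285304]
end [0.3917 0.3229 0.2654] yaw -0.207
[[0.0, 0.001, 0.002, 0.0002], [0.0, 0.004, 0.014, 0.0016], [0.0, 0.01, 0.034, 0.0038], [0.0, 0.017, 0.057, 0.0065], [0.0, 0.025, 0.082, 0.0093], [0.0, 0.034, 0.104, 0.0119], [0.0, 0.042, 0.123, 0.014], [0.001, 0.05, 0.135, 0.0156], [-0.0, 0.056, 0.14, 0.0163], [-0.0, 0.06, 0.139, 0.0164], [0.0, 0.06, 0.131, 0.0156], [0.0, 0.057, 0.116, 0.014], [0.0, 0.051, 0.097, 0.0119], [0.0, 0.04, 0.076, 0.0093], [0.001, 0.03, 0.052, 0.0065], [-0.0, 0.017, 0.03, 0.0038], [-0.0, 0.007, 0.013, 0.0015], [-0.0, 0.002, 0.002, 0.0003]]
```

```bash
python3 -c "
from plan import *
t=ctrl.get_obs()['tool_pos']
smooth([.4054,.3200,t[2]],-.207,17)
ph=np.radians(np.r_[34,32,np.arange(29.5,-.1,-2.5),0,0]);ph=np.radians(np.linspace(35,0,17))
f=.195*np.cos(ph)-.0546*np.sin(ph);d=.0546*np.cos(ph)+.195*np.sin(ph)
print([[round(-x/.25,3),round(-y/.25,3)] for x,y in zip(np.diff(d),np.diff(f))])
"
```

```text
end [0.4053 0.3201 0.2656] yaw -0.207
[[0.0, 0.001, 0.003, 0.0003], [0.0, 0.004, 0.016, 0.0018], [0.0, 0.01, 0.039, 0.0045], [0.0, 0.017, 0.065, 0.0074], [0.0, 0.026, 0.093, 0.0106], [0.0, 0.034, 0.116, 0.0134], [0.0, 0.042, 0.134, 0.0156], [0.001, 0.05, 0.146, 0.0169], [-0.0, 0.056, 0.148, 0.0175], [-0.0, 0.058, 0.142, 0.0169], [0.0, 0.056, 0.129, 0.0156], [0.0, 0.051, 0.11, 0.0134], [0.0, 0.043, 0.086, 0.0105], [0.0, 0.031, 0.06, 0.0075], [0.0, 0.018, 0.036, 0.0044], [0.0, 0.008, 0.015, 0.0019], [0.0, 0.002, 0.002, 0.0003]]
[[np.float64(0.02), np.float64(-0.024)], [np.float64(0.021), np.float64(-0.023)], [np.float64(0.022), np.float64(-0.022)], [np.float64(0.023), np.float64(-0.021)], [np.float64(0.023), np.float64(-0.02)], [np.float64(0.024), np.float64(-0.019)], [np.float64(0.025), np.float64(-0.018)], [np.float64(0.026), np.float64(-0.017)], [np.float64(0.026), np.float64(-0.016)], [np.float64(0.027), np.float64(-0.015)], [np.float64(0.027), np.float64(-0.014)], [np.float64(0.028), np.float64(-0.013)], [np.float64(0.028), np.float64(-0.012)], [np.float64(0.029), np.float64(-0.011)], [np.float64(0.029), np.float64(-0.01)], [np.float64(0.03), np.float64(-0.009)]]
```

Request:
move_arm(increments=[[[0, 0.001, 0.003, 0.0003], [0, 0.004, 0.016, 0.0018], [0, 0.01, 0.039, 0.0045], [0, 0.017, 0.065, 0.0074], [0, 0.026, 0.093, 0.0106], [0, 0.034, 0.116, 0.0134], [0, 0.042, 0.134, 0.0156], [0, 0.05, 0.146, 0.0169], [0, 0.056, 0.148, 0.0175], [0, 0.058, 0.142, 0.0169], [0, 0.056, 0.129, 0.0156], [0, 0.051, 0.11, 0.0134], [0, 0.043, 0.086, 0.0105], [0, 0.031, 0.06, 0.0075], [0, 0.018, 0.036, 0.0044], [0, 0.008, 0.015, 0.0019], [0, 0.002, 0.002, 0.0003], [0, 0, 0, 0]]])

```text
t: 25.62
tool_pos: [0.4058, 0.3198, 0.2667]
tool_rot: [-1.056, 1.3, 1.055]
contact_force: [0.4, -0.6, -0.5]
opening: 0.0182
```

Request:
move_arm(increments=[[[0.04, 0, 0, 0], [0.08, 0, 0, 0], [0.08, 0, 0, 0], [0.08, 0, 0, 0], [0.06, 0, 0, 0], [0.04, 0, 0, 0], [0, 0, 0, 0], [0, 0, 0, 0]]])

```text
t: 26.28
tool_pos: [0.4059, 0.3194, 0.1713]
tool_rot: [-1.055, 1.301, 1.055]
contact_force: [0.3, -0.8, -1.1]
opening: 0.0183
```

```bash
python3 -c "
from sc import *
look(None,0,-.207);look(None,0,-.207,cam='top')"
```

```text
{'t': 26.3333, 'tool_pos': [0.4064, 0.3198, 0.1725], 'contact_force': [-0.1617, -0.2094, -1.0309], 'wrist_torque': [0.0443, 0.0701, 0.0601], 'opening': 0.0187}
floor slope deg -33.6 z at lip-ish (u=.19) -0.017 136 umax 0.128
{'t': 26.4333, 'tool_pos': [0.4068, 0.3203, 0.1734], 'contact_force': [0.4987, -0.9703, -1.0787], 'wrist_torque': [0.0403, 0.101, 0.026], 'opening': 0.0181}Traceback (most recent call last):
  File "<string>", line 3, in <module>
    look(None,0,-.207);look(None,0,-.207,cam='top')
                       ~~~~^^^^^^^^^^^^^^^^^^^^^^^^
  File "sc.py", line 9, in look
    k=np.polyfit(uu,w[:,2],1)
    raise TypeError("expected non-empty vector for x")
TypeError: expected non-empty vector for x
```

Request:
move_arm(increments=[[[0.03, 0, 0, 0], [0.03, 0, 0, 0], [0.012, 0, 0, 0], [0.02, 0.022, 0, 0], [0.021, 0.022, 0, 0], [0.022, 0.022, 0, 0], [0.023, 0.021, 0, 0], [0.023, 0.02, 0, 0], [0.024, 0.019, 0, 0], [0.025, 0.018, 0, 0], [0.026, 0.017, 0, 0], [0.026, 0.016, 0, 0]]], squeeze=20)

```text
t: 27.48
tool_pos: [0.3619, 0.3292, 0.1006]
tool_rot: [-1.055, 1.3, 1.056]
contact_force: [0.2, 1.2, 2.8]
opening: 0.0184
```

```bash
python3 -c "
from sc import *
look('s10.png',0,-.207,(60,260,180,400))"
```

```text
{'t': 27.5333, 'tool_pos': [0.3606, 0.3287, 0.0989], 'contact_force': [-0.8194, 1.3058, 1.1796], 'wrist_torque': [0.2269, -0.5375, 0.1343], 'opening': 0.0183}
floor slope deg -13.6 z at lip-ish (u=.19) 0.003 259 umax 0.177
```

Request:
move_arm(increments=[[[0.024, 0.012, 0, 0], [0.024, 0.012, 0, 0], [0.024, 0.01, 0, 0], [0.024, 0.01, 0, 0], [0.024, 0.01, 0, 0], [0.024, 0.008, 0, 0], [0.024, 0.008, 0, 0], [0.012, 0.004, 0, 0], [0.006, 0, 0, 0], [0, 0, 0, 0], [0, 0, 0, 0]]])

```text
t: 28.5
tool_pos: [0.3443, 0.333, 0.0551]
tool_rot: [-1.055, 1.301, 1.056]
contact_force: [-3.1, 1.3, 6.7]
opening: 0.0184
```

```bash
python3 -c "
from sc import *
look(None,0,-.207);look('t10.png',0,-.207,(120,250,130,290),'top')"
python3 - <<'E'
import cv2,numpy as np
a=cv2.imread('pics/t10.png');cv2.imwrite('pics/t10.png',a)
E
```

```text
{'t': 28.55, 'tool_pos': [0.3442, 0.333, 0.055], 'contact_force': [-3.4514, -0.6878, 6.6971], 'wrist_torque': [-0.1317, 0.1301, -0.094], 'opening': 0.0186}
floor slope deg 0.6 z at lip-ish (u=.19) 0.0077 256 umax 0.196
{'t': 28.65, 'tool_pos': [0.3442, 0.333, 0.0551], 'contact_force': [-2.3247, 0.1423, 5.8702], 'wrist_torque': [-0.0911, 0.1379, -0.0666], 'opening': 0.0183}
floor slope deg 1.1 z at lip-ish (u=.19) 0.0094 402 umax 0.2
```

Request:
move_arm(increments=[[[-0.004, 0, 0, 0], [0, 0, 0, 0], [0, 0, 0, 0], [0, 0, 0, 0], [0, 0, 0, 0], [0, 0, 0, 0], [0, 0, 0, 0], [-0.04, 0, 0, 0], [-0.08, 0, 0, 0], [-0.12, 0, 0, 0], [-0.12, 0, 0, 0], [-0.12, 0, 0, 0], [-0.1, 0, 0, 0], [0, 0, 0, 0]]], gripper=0)

```text
t: 29.87
tool_pos: [0.3472, 0.3348, 0.2086]
tool_rot: [-1.054, 1.287, 1.053]
contact_force: [-0.2, -0.3, 1.7]
opening: 0.0852
```

Run:
```python
from fit2 import *
mask={}
for c in ims:
    hsv=cv2.cvtColor(ims[c]["pixels"],cv2.COLOR_RGB2HSV)
    near=max(ctrl.trace(c,"scoop"),key=lambda r:r["score"])["region"].astype(np.uint8);near=cv2.dilate(near,np.ones((7,7)))>0
    mask[c]=near*(((hsv[...,0]<10)|(hsv[...,0]>170))&(hsv[...,1]>110)).astype(np.uint8)
    mask[c]=cv2.morphologyEx(mask[c],cv2.MORPH_CLOSE,np.ones((5,5))).astype(float)
s=fit("scoop",scoop,(.472,.306,(-.2,)),.004,mask)
d=s[:2]-[.472,.306];a=-.207;print("in tray",d@[np.cos(a),np.sin(a)],d@[-np.sin(a),np.cos(a)])
P=cloud(ims["top"]);f=np.array([np.cos(s[2]),np.sin(s[2])]);u=(P[...,:2]-s[:2])@f;v=(P[...,:2]-s[:2])@[-f[1],f[0]]
m=(abs(u)<.045)&(abs(v)<.03);k=np.linalg.lstsq(np.c_[u[m],v[m],np.ones(m.sum())],P[m][:,2],rcond=None)[0];print("floor plane",k.round(4))
from plan import *
t=ctrl.get_obs()["tool_pos"];smooth([.5,-.069,t[2]],.042,18)
```

```text
scoop [ 0.4804  0.3029 -0.2131] 373.7 [878, 925] [1084, 1086]
in tray 0.008895406961113194 -0.0012709192834117259
floor plane [-0.002  -0.0085  0.0081]
end [ 0.5    -0.0689  0.1998] yaw 0.0419
[[0.0, -0.001, -0.002, -0.0002], [0.0, -0.01, -0.015, -0.0016], [0.0, -0.022, -0.034, -0.0038], [0.0, -0.038, -0.06, -0.0065], [0.0, -0.054, -0.085, -0.0093], [0.0, -0.067, -0.111, -0.0119], [0.0, -0.076, -0.132, -0.014], [0.0, -0.082, -0.148, -0.0156], [0.0, -0.082, -0.158, -0.0164], [0.0, -0.078, -0.16, -0.0163], [0.001, -0.07, -0.154, -0.0156], [-0.0, -0.06, -0.14, -0.0141], [-0.0, -0.048, -0.12, -0.0118], [-0.0, -0.036, -0.094, -0.0093], [-0.0, -0.024, -0.067, -0.0065], [-0.0, -0.014, -0.039, -0.0038], [-0.0, -0.005, -0.016, -0.0016], [-0.0, -0.001, -0.002, -0.0002]]
```

Request:
move_arm(increments=[[[0, -0.001, -0.002, -0.0002], [0, -0.01, -0.015, -0.0016], [0, -0.022, -0.034, -0.0038], [0, -0.038, -0.06, -0.0065], [0, -0.054, -0.085, -0.0093], [0, -0.067, -0.111, -0.0119], [0, -0.07, -0.122, -0.014], [0, -0.072, -0.13, -0.0156], [0, -0.072, -0.138, -0.0164], [0, -0.068, -0.14, -0.0163], [0, -0.065, -0.139, -0.0156], [0, -0.06, -0.13, -0.0141], [0, -0.05, -0.12, -0.0118], [0, -0.045, -0.104, -0.0093], [0, -0.038, -0.087, -0.0065], [0, -0.022, -0.064, -0.0038], [0, -0.01, -0.036, -0.0016], [0, -0.004, -0.018, -0.0002], [0, 0, 0, 0]]], gripper=1)

```text
t: 31.65
tool_pos: [0.5032, -0.0671, 0.2001]
tool_rot: [-1.238, 1.19, 1.241]
contact_force: [-0.9, -0.4, 0.2]
opening: 0.0001
```

Request:
move_arm(increments=[[[0.04, 0.01, 0, 0], [0.08, 0.01, 0, 0], [0.1, 0, 0, 0], [0.1, 0, 0, 0], [0.1, 0, 0, 0], [0.07, 0, 0, 0], [0.03, 0, 0, 0], [0, -0.02, 0, 0], [0, -0.03, 0, 0], [0, -0.03, 0, 0], [0, -0.02, 0, 0], [0, -0.015, 0, 0], [0, -0.015, 0, 0]]])

```text
t: 32.73
tool_pos: [0.5318, -0.0657, 0.0717]
tool_rot: [-1.241, 1.189, 1.24]
contact_force: [-3.1, 0.4, 1.7]
opening: 0.0001
```

Request:
move_arm(increments=[[[0, -0.015, 0, 0], [0, -0.02, 0, 0], [0, -0.03, 0, 0], [0, -0.035, 0, 0], [0, -0.04, 0, 0], [0, -0.04, 0, 0], [0, -0.04, 0, 0], [0, -0.04, 0, 0], [0, -0.04, 0, 0], [0, -0.04, 0, 0], [0, -0.04, 0, 0], [0, -0.04, 0, 0], [0, -0.035, 0, 0], [0, -0.03, 0, 0], [0, -0.02, 0, 0], [0, -0.015, 0, 0]]])

```text
t: 34.07
tool_pos: [0.6616, -0.0601, 0.0708]
tool_rot: [-1.24, 1.189, 1.24]
contact_force: [-2.3, -0.5, 0.7]
opening: 0.0
```

Request:
move_arm(increments=[[[0, -0.02, 0, 0], [0, -0.025, 0, 0], [0, -0.025, 0, 0], [0, -0.02, 0, 0], [0, -0.012, 0, 0], [0, -0.008, 0, 0], [0, -0.008, 0, 0], [0, 0, 0, 0]]])

```text
t: 34.73
tool_pos: [0.691, -0.0589, 0.0709]
tool_rot: [-1.241, 1.188, 1.239]
contact_force: [-0.5, 0.2, -0.0]
opening: 0.0001
```

Request:
move_arm(increments=[[[0, -0.008, 0, 0], [0, -0.008, 0, 0], [0, -0.008, 0, 0], [0, 0, 0, 0]]])

```text
t: 35.07
tool_pos: [0.692, -0.0589, 0.0702]
tool_rot: [-1.234, 1.198, 1.25]
contact_force: [-19.0, -1.9, 9.3]
opening: 0.0002
```

Request:
move_arm(increments=[[[0, 0.02, 0, 0], [0, 0.04, 0, 0], [0, 0.08, 0, 0], [0, 0.1, 0, 0], [0, 0.1, 0, 0], [0, 0.08, 0, 0], [-0.08, 0, 0, 0], [-0.1, 0, 0, 0], [-0.1, 0, 0, 0], [-0.1, 0, 0, 0], [-0.1, 0, 0, 0], [0, 0, 0, 0]]])

```text
t: 36.07
tool_pos: [0.5955, -0.0639, 0.1985]
tool_rot: [-1.249, 1.181, 1.228]
contact_force: [0.6, -0.3, 0.7]
opening: -0.0003
```

Run:
```python
from h import *
ims={c:ctrl.get_image(c) for c in("scene","top")}
save(ims["scene"],"s11.png",None,1.5)
P=cloud(ims["top"]);g=ims["top"]["pixels"].max(-1)
m=(g<60)&(P[...,0]>.66)&(P[...,0]<.74)&(P[...,1]>-.17)&(P[...,1]<.03)&(P[...,2]>.025)&(P[...,2]<.075)
print("face x",np.percentile(P[m][:,0],[5,50,95]).round(4),m.sum(), "fit",np.polyfit(P[m][:,1],P[m][:,0],1) if m.sum()>10 else "")
for c in ims:
    P=cloud(ims[c])
    for n in("tablet1","dosing_cup","scrub_brush","softener_bottle","spray_bottle","scoop"):
        for r in ctrl.trace(c,n)[:8]:
            q=P[r["region"]];q=q[~np.isnan(q[:,0])]
            if len(q) and r["score"]>.35: print(c,n,round(r["score"],2),np.median(q,0).round(3))
print(ctrl.get_obs()["t"])
```

```text
face x [0.701  0.702  0.7032] 32 fit [-0.04158997  0.7027795 ]
scene tablet1 0.59 [ 0.363 -0.186  0.022]
scene tablet1 0.52 [ 0.604 -0.34   0.027]
scene dosing_cup 0.39 [0.423 0.085 0.037]
scene scrub_brush 0.63 [ 0.448 -0.508  0.042]
scene softener_bottle 0.84 [0.518 0.514 0.125]
scene spray_bottle 0.59 [ 0.611 -0.582  0.125]
scene scoop 0.92 [0.495 0.316 0.009]
top tablet1 0.67 [ 0.598 -0.378  0.029]
top tablet1 0.67 [ 0.293 -0.439  0.023]
top tablet1 0.65 [ 0.608 -0.312  0.04 ]
top tablet1 0.62 [0.459 0.304 0.006]
top tablet1 0.56 [ 0.605 -0.341  0.029]
top dosing_cup 0.57 [0.447 0.107 0.009]
top scrub_brush 0.65 [ 0.446 -0.502  0.043]
top softener_bottle 0.76 [0.503 0.525 0.164]
top spray_bottle 0.96 [ 0.591 -0.563  0.125]
top scoop 0.87 [0.469 0.313 0.01 ]
36.7667
```

View pics/s11.png

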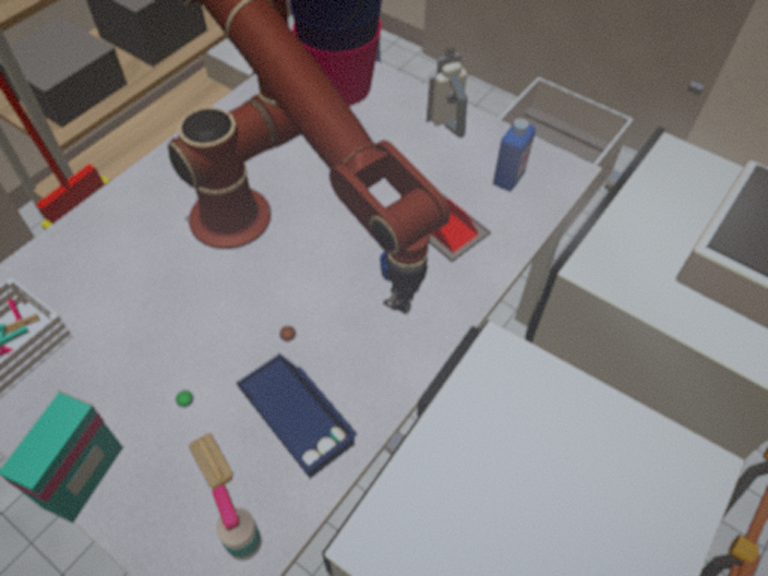

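```bash
python3 -c "
from station import ctrl
print(ctrl.finish_job())"
```

```text
the job is handed in; nothing more can be done
None
```

I carried out the job and handed it in at about 37 s of the 72 s allowed. No verdict was reported, so what follows rests on my own checks.

**What I did:**
- I gripped the scoop by its handle, let its nose sag about 12° in a loosened grip, and entered the bin over the low end.
- I then flattened it on the bin floor and scooped up four tablets in one go.
- I tipped them out with the lip resting on the main-wash floor.
- I set the scoop back flat on its tray and pushed the drawer in against its stop.

**Last checks:**
- **Tablets:** The picture taken as they were tipped showed all four in the main-wash compartment. After I lifted the scoop away, the networks picked out three of them there; the fourth went undetected in that check. I could not see into the compartment once the drawer was shut. The other three are in the bin, and one of those is leaning against the far wall.
- **Scoop:** It lies flat on the tray floor, about 9 mm forward of the tray's centre and level within 0.01 rad. The outline fit behind that position was only moderate.
- **Drawer:** It stopped against a 19 N push after about 167 mm of travel. The face is about 23 mm ahead of the machine's front, which matches fully home.
- **Other things on the bench:** In the top camera they stand within about 3 mm of where they started. In the scene camera the cup was partly hidden by the arm and read about 30 mm off with a low score (0.39). I trusted the top camera there.
- **Robot:** It is clear of everything.

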